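# Clamp a graphite mould in the bench stand with the torque-limiting ratchet knob

## Robot

A 6-joint arm with a two-finger parallel gripper is mounted at the origin on the work surface. World frame = base frame: x ahead of the robot, y to its left, z up, the work surface at z = 0. Lengths are in m, angles in rad, forces in N, time in s.
With the tool pointing down it reaches from about 0.35 to 0.975 m from the base axis. Payload 7.1 kg.
Tool frame: the origin (TCP) lies midway between the tips of the shut fingers; the grasp point (between the pads) lies 19 mm behind it; z points along the fingers, x is the direction in which the jaws open and shut, and the axes are right-handed (so a half turn about z gives the same grasp; the last joint's range is limited). The gripper opens to 88 mm and grips with 3 to 60 N. Pads are 20 mm wide; open, the fingers measure 115 mm over their backs; the gripper's body (75 mm by 178 mm) begins 61 mm behind the grasp point.
Start: joints at [-1.285, 0.423, 1.63, -0, 1.089, -0.019], TCP at [0.188, -0.596, 0.223] pointing down, gripper open.
Joint ranges: [-3, 3], [-0.9, 2.11], [0.09, 2.58], [-1.31, 4.45], [0.11, 2.69], [-2.54, 2.54]. Speed limits (rad/s): [2.39, 2.39, 3.01, 3.14, 3.14, 3.14].

## Interface

Orientations are given as a rotation vector (axis times angle).
In Python, from bench import telemetry, read_camera, camera_model, job gives the robot as it stands.
- The arm moves only by the tool carry_out, never from a script. Its argument "plan" is one flat list of numbers, 7 for each row, row after row: the shift along the tool's x, y, z in m, then the turn, a rotation vector about the tool's x, y, z in degrees, then the finger opening in m, from 0 to 0.0878. In form: [dx, dy, dz, ax, ay, az, gripper, dx, dy, dz, ax, ay, az, gripper, ...]. A call has 1 to 12 rows; each row shifts and turns the commanded pose from where the row before left it, along the tool's axes as they then stand; what a row does not reach is not made up. A row lasts 1/12 s, in which the tool goes at most 41.7 mm and 7.16 degrees, less where a joint would pass 70% of its speed; a pose out of reach is approached as far as the arm can. A call is refused whole if a number of a shift passes 0.0417 or a number of a turn 7.16, either way. A call with a gripper value outside its range is refused whole. The fingers move at their own pace and stop on an object; "force" is the grip in N (left out, the last holds). Time passes only in rows, so rows that do not move let the fingers close. It gives the time, the measured TCP pose, the force and the opening at its end, in the units of the state.
- telemetry.sense(): the state, without advancing time (a new reading comes with each control period).
- read_camera(name): name is "scene" or "top" or "wrist"; returns the picture (384x512x3 uint8, blue, green, red); there is no depth.
- camera_model(name): a dict with "fx", "fy", "cx", "cy" (pixels), "rvec" (rotation vector, rad) and "tvec" (3), from world to camera coordinates, as OpenCV has them. Camera axes: x right, y down, z forward; pixel columns grow to the right and rows downward; lengths in m; the calibration is good to about 2 mm. The wrist camera is an equidistant fisheye: a pixel r from the principal point sees the ray r / f radians off the axis. A picture is of the moment at which its call begins: read the wrist's pose just before it. camera_model takes no time and is no camera call; for the wrist camera it gives the pose at the moment of the call.
- job.close_job(): hands the job in, once; it reports no verdict.
The state is a dict: "t": time; "joints": joint angles; "qvel": joint speeds; "joint_efforts": joint torques, N m; "eef_pos": TCP position; "tcp_rot": TCP orientation; "force": force on the tool from outside, world axes, zero at the start; "moment": the same for the moment, N m; "finger_gap": finger opening in m.
Only numpy, scipy, OpenCV 4.12 (cv2) and the standard library are available. Lean on these libraries where they do the work, as an engineer would, in place of code of your own. Each camera call takes 0.05 s, during which the arm holds its last target.

## Task

Take the graphite mould with the two round hollows out of the rack and set it in the bench stand with its hollows facing up and its hollow end out to the front, pushed fully home against the back stop. Then turn the stand's ratchet knob clockwise until the foot presses on the mould and the knob slips and clicks at least twice, and let go. Leave the plain slab, the can of rods and the pliers where they are.

Things in the scene. Friction and masses are not known exactly. Their poses are not given: they have to be found in the camera images.
- mould_mid (a point): Centre of the mould: dark grey graphite block, 140 mm long (x), 28 mm thick (y), 50 mm wide (z), about 0.32 kg. Round hollows 13 mm deep in its +y face: 36 mm across at x = +42, 26 mm across at x = 0. It starts on its narrow edge in a rack slot, z up, top 65 mm above the bench, hollows facing the robot's left, hollow end away from the robot (to 15 degrees). In the stand its y axis must point up.
- mould_front (a point): Middle of the mould's hollow end face, 70 mm from its centre along its +x axis.
- rack: Fixed plywood board 170 x 180 x 15 mm with two slots along its x axis, at y = +48 and -48 mm, each 32 mm wide between wooden strips 10 mm thick whose tops are 25 mm above the bench. One slot holds the mould, the other the plain slab. Origin: centre of its underside.
- stand: Fixed grey cast stand, open to its front (-x). Origin: on the bench under the bed's middle. Bed: x -45 to +45 mm, 80 mm wide, top z = 35 mm. Two rails 8 mm high on it, 57 mm apart, flared at their front ends, x = -37. A mould that is home lies flat, centre at x = -25, y = 0, z = 49 mm, its hollow end (the mould's +x) towards -x, 50 mm out in front of the bed.
- stop (a point): Middle of the back stop's upright face (45 mm behind the stand's origin, 49 mm above the bench), which the plain end of the mould must meet. Axes as the stand's. Behind it a column carries an arm 32 mm wide over the bed, underside 100 mm and top 140 mm above the bench, reaching to 49 mm in front of this point. The base plate is 14 mm thick, 155 x 110 mm, under bed and column.
- foot: Round foot of the vertical clamp screw, 28 mm across, rubber face; it comes straight down without turning, 30 mm in front of the back stop. Origin: centre of its lower face. It starts 3 to 5 mm above the top of a mould lying on the bed (63 mm above the bench).
- knob_grip (a point): Centre of the round black ratchet knob on top of the screw: 44 mm diameter, 30 mm tall, vertical axis, this point half-way up. It starts about 180 mm above the bench and comes down with the screw, 12 mm per clockwise turn.
- ratchet (a joint): How far the knob has slipped on the screw, rad, clockwise from above positive, 0 at start. The knob carries the screw round (0.15 N m) until the foot presses; the torque then rises within 1/4 turn to about 0.25 N m and the knob slips: a click every 0.52 rad, the torque falling to almost nothing after each. It slips likewise anticlockwise. The screw stays where it is left.
- slab: Plain graphite slab without hollows, 120 x 28 x 60 mm, on its edge in the other slot of the rack. Leave it. Origin: centre of its underside.
- rod_can: Steel can 68 mm across, 95 mm tall, holding thin glass rods up to 190 mm high. Leave it. Origin: centre of its underside.
- pliers: Pliers lying flat, 160 mm long along their x axis, 12 mm high. Leave them. Origin: on the bench under their middle.
Mind the look-alikes: they are no part of the job. Leave any orange look-alike of the part that bears mould_mid alone. There is more than one size of the stand; the job needs the smaller.

How it is judged:
On the way, in this order (a step that is already met when the one before it is completed fails the run):
1. the mould lies in the stand, hollows up, hollow end to the front, home against the back stop (x of mould_mid in the frame of stand between -0.029 and -0.021 m and y of mould_mid in the frame of stand between -0.006 and 0.006 m and z of mould_mid in the frame of stand between 0.045 and 0.0525 m and angle between mould_mid's own y axis and vertical below 0.06 rad and angle between the x axis of mould_mid and the x axis of stand, either way round below 0.08 rad and x of mould_front in the frame of stand below -0.085 m), for 0.2 s.
2. the foot presses on the mould and the ratchet knob has slipped over two clicks (all of step 1 and value of joint ratchet above 0.85 rad and contact force between foot and anything else above 25 N), for 0.1 s.
At the end, for the whole second after the job is handed in: The mould lies flat on the stand's bed, hollows up and hollow end to the front, within 4 mm of the back stop, within 6 mm of the middle and square to 0.08 rad; the foot presses on it with more than 25 N; the knob has slipped past two clicks (more than 0.85 rad) (all of step 2); the robot touches nothing.
It fails at once if the plain slab is moved by more than 15 mm (distance of slab from where it was at the start of the episode above 0.015 m).
It fails at once if the can of rods is moved by more than 15 mm (distance of rod_can from where it was at the start of the episode above 0.015 m).
It fails at once if the pliers are moved by more than 15 mm (distance of pliers from where it was at the start of the episode above 0.015 m).
It also fails if it takes over 72 s, if anything falls off the work surface, if the arm or the gripper's body presses on something with over 40 N, if the wrist force passes 120 N, or if a joint passes its speed limit or range.

## Working session

There is one attempt and no reset: what is moved stays moved. The work goes in short steps, Python scripts to look and compute and a tool call to move; the robot and the scene stay as the last step left them, time stands still between calls to the robot, and variables do not carry over. Pictures are saved under pics/ and viewed, and the job is handed in when it is done.

Besides the shell and the picture viewer there is one more tool, called by a JSON object that holds its "name" and its "arguments". carry_out: Moves the arm, as the interface text tells. Its arguments: {"type":"object","properties":{"plan":{"type":"array"},"force":{"type":"number"}},"required":["plan"]}

```bash
ls; mkdir -p pics
python3 - <<'E'
from bench import telemetry, read_camera, camera_model, job
import cv2
print(telemetry.sense())
for n in ["scene","top","wrist"]:
    m=camera_model(n); print(n,m)
    cv2.imwrite(f"pics/{n}0.png",read_camera(n))
E
```

```text
pics
{'t': 0.0, 'joints': array([-1.28493951e+00,  4.23857952e-01,  1.63068112e+00, -1.94262498e-05,
        1.08856980e+00, -1.89547761e-02]), 'qvel': array([-0.00022869, -0.00083485, -0.00099603, -0.00045812, -0.00088932,
       -0.00042961]), 'joint_efforts': array([-1.38640051e-03, -5.44627833e+01, -2.73665464e+01,  6.42452762e-02,
        2.28160765e-02, -1.29340583e-04]), 'eef_pos': array([ 0.18746318, -0.59565063,  0.22189449]), 'tcp_rot': array([-2.53222072e+00,  1.85789277e+00,  1.90904974e-03]), 'force': array([-0.37261547,  0.5747558 , -0.02949396]), 'moment': array([-0.01839385, -0.01817965, -0.03604726]), 'finger_gap': 0.08758343229108444}
scene {'fx': 375.9805608970694, 'fy': 375.9805608970694, 'cx': 254.93060249992698, 'cy': 192.55441646898177, 'rvec': array([ 2.08315086,  1.56961515, -0.5193309 ]), 'tvec': array([-0.14722772, -0.26532172,  1.43597216])}
top {'fx': 406.34407003892284, 'fy': 406.34407003892284, 'cx': 253.96380922831563, 'cy': 190.2980828848016, 'rvec': array([ 2.1619331 , -2.16302311,  0.09942066]), 'tvec': array([0.03182154, 0.46395159, 1.14940533])}
wrist {'fx': 297.3186396354542, 'fy': 297.3186396354542, 'cx': 249.16013525257839, 'cy': 196.38427710409462, 'rvec': array([-2.34290941,  1.71913696,  0.24622206]), 'tvec': array([-0.62474393, -0.03320886,  0.39142973])}
```

View pics/scene0.png

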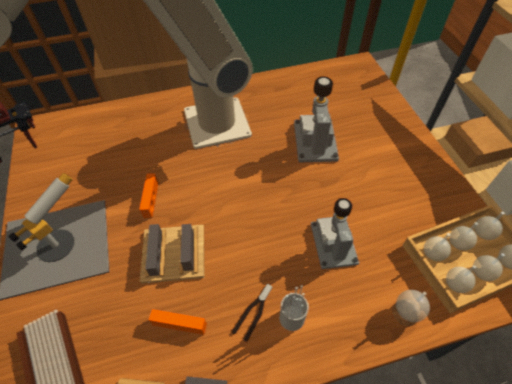

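View pics/top0.png

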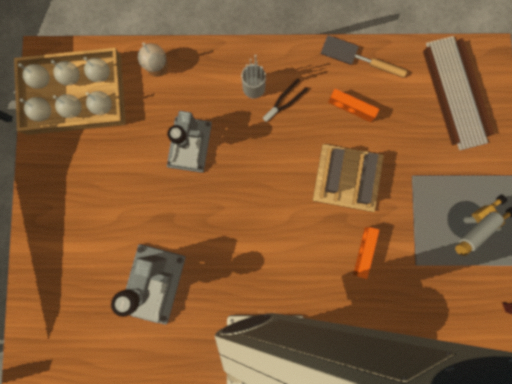

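View pics/wrist0.png

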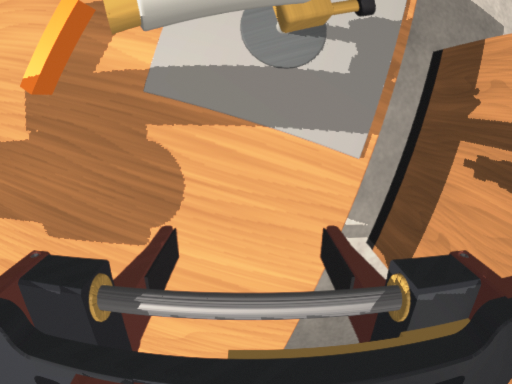

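Run:
```python
import cv2
t=cv2.imread("pics/top0.png")
def c(n,x0,y0,x1,y1,s,src): cv2.imwrite(f"pics/{n}.png",cv2.resize(src[y0:y1,x0:x1],None,fx=s,fy=s,interpolation=cv2.INTER_CUBIC))
c("t_rack",305,135,395,215,8,t)
c("t_s1",155,100,225,180,7,t)
c("t_s2",100,235,200,330,6,t)
s=cv2.imread("pics/scene0.png")
c("s_st",280,60,370,275,2.7,s)
c("s_rack",130,215,215,285,8,s)
```

```text
(no output)
```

View pics/t_rack.png

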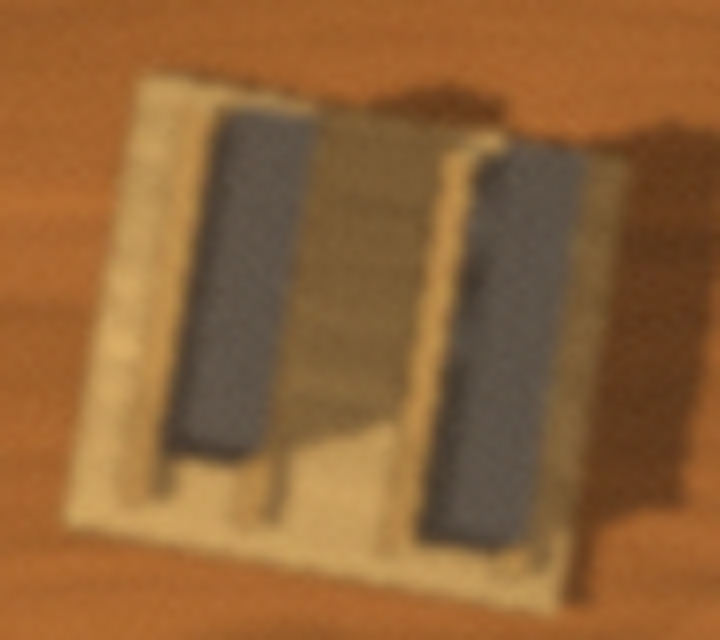

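View pics/t_s1.png

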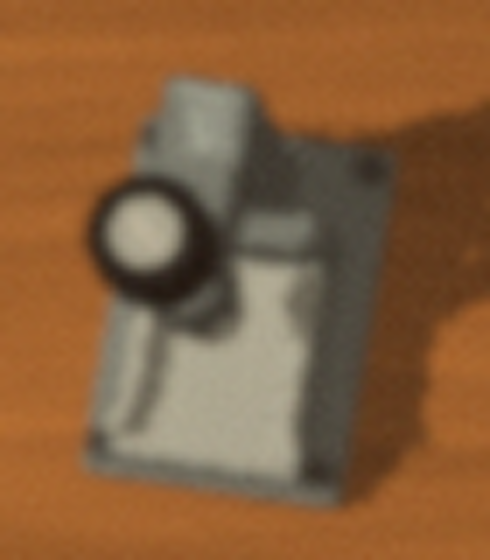

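View pics/t_s2.png

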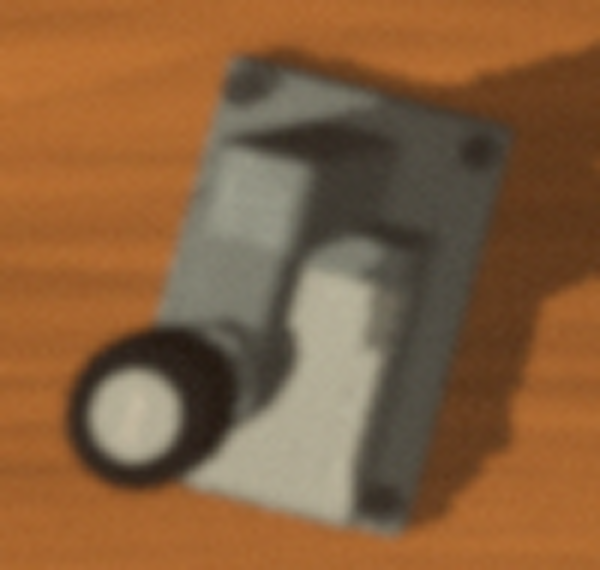

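View pics/s_rack.png

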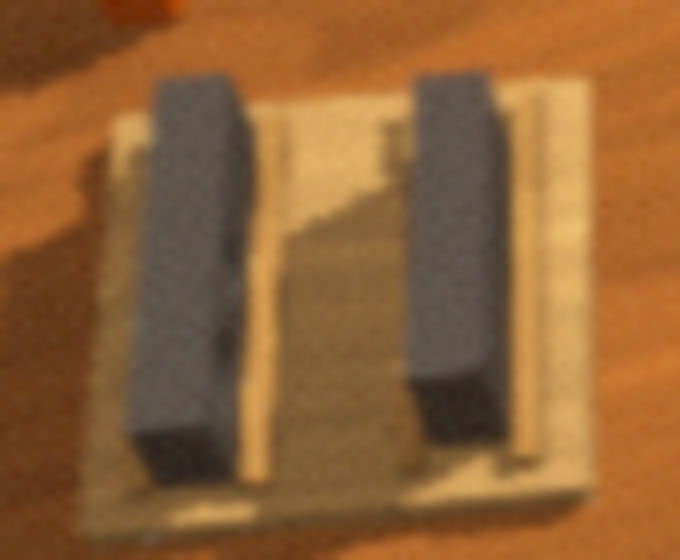

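View pics/s_st.png

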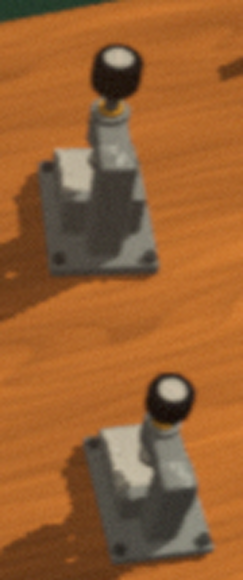

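```bash
cat > h.py <<'E'
import numpy as np, cv2
from bench import telemetry, read_camera, camera_model, job
from scipy.spatial.transform import Rotation as R
def ray(m,u,v,fish=False):
    x=(u-m['cx'])/m['fx']; y=(v-m['cy'])/m['fy']
    if fish:
        r=np.hypot(x,y); d=np.array([x/r*np.sin(r),y/r*np.sin(r),np.cos(r)]) if r>0 else np.array([0,0,1.])
    else: d=np.array([x,y,1.])
    Rm=R.from_rotvec(m['rvec']).as_matrix()
    return -Rm.T@m['tvec'], Rm.T@d
def back(m,u,v,z,fish=False):
    o,d=ray(m,u,v,fish); return o+d*(z-o[2])/d[2]
def proj(m,P,fish=False):
    p=R.from_rotvec(m['rvec']).apply(np.atleast_2d(P))+m['tvec']
    if fish:
        rr=np.hypot(p[:,0],p[:,1]); th=np.arctan2(rr,p[:,2])
        return np.c_[m['cx']+m['fx']*th*p[:,0]/rr, m['cy']+m['fy']*th*p[:,1]/rr]
    return np.c_[m['fx']*p[:,0]/p[:,2]+m['cx'],m['fy']*p[:,1]/p[:,2]+m['cy']]
E
python3 - <<'E'
from h import *
np.set_printoptions(precision=4,suppress=True)
T=camera_model("top");S=camera_model("scene")
def many(n,m,l,x0,y0,s,z):
    P=[back(m,x0+(u+.5)/s-.5,y0+(v+.5)/s-.5,z) for u,v in l]
    print(n);
    for p in P: print(p)
    print("len",[np.round(np.linalg.norm(P[i]-P[i-1]),4) for i in range(len(P))],
     "ang",[np.round(np.degrees(np.arctan2(*(P[i]-P[i-1])[1::-1])),1) for i in range(len(P))])
    return P
many("rack",T,[(145,75),(632,155),(560,610),(68,525)],305,135,8,.015)
many("rackS",S,[(108,115),(592,80),(590,495),(80,540)],130,215,8,.015)
many("mould top",T,[(495,147),(583,150),(525,548),(420,545)],305,135,8,.065)
many("mouldS",S,[(158,75),(232,75),(232,420),(130,430)],130,215,8,.065)
many("left",T,[(225,108),(312,115),(268,458),(175,455)],305,135,8,.075)
many("s1 base",T,[(85,467),(338,503),(395,152)],155,100,7,.014)
many("s2 base",T,[(405,533),(513,128),(235,60)],100,235,6,.014)
k=many("k1",T,[(145,233)],155,100,7,.195)
k=many("k2",T,[(135,415)],100,235,6,.195)
k=many("k1S",S,[(173,390)],280,60,2.7,.195)
k=many("k2S",S,[(119,58)],280,60,2.7,.195)
E
```

```text
rack
[ 0.6018 -0.1704  0.015 ]
[ 0.5715 -0.3477  0.015 ]
[ 0.405  -0.3164  0.015 ]
[ 0.4359 -0.1396  0.015 ]
len [np.float64(0.1687), np.float64(0.1799), np.float64(0.1694), np.float64(0.1794)] ang [np.float64(-10.5), np.float64(-99.7), np.float64(169.3), np.float64(80.1)]
rackS
[ 0.4008 -0.316   0.015 ]
[ 0.4375 -0.1345  0.015 ]
[ 0.604  -0.1681  0.015 ]
[ 0.5709 -0.3433  0.015 ]
len [np.float64(0.1722), np.float64(0.1852), np.float64(0.1699), np.float64(0.1783)] ang [np.float64(170.9), np.float64(78.6), np.float64(-11.4), np.float64(-100.7)]
mould top
[ 0.5647 -0.2844  0.065 ]
[ 0.5636 -0.3151  0.065 ]
[ 0.4238 -0.2908  0.065 ]
[ 0.4249 -0.2546  0.065 ]
len [np.float64(0.143), np.float64(0.0307), np.float64(0.1419), np.float64(0.0362)] ang [np.float64(-12.1), np.float64(-92.1), np.float64(170.1), np.float64(88.3)]
mouldS
[ 0.4216 -0.2871  0.065 ]
[ 0.4293 -0.2609  0.065 ]
[ 0.5661 -0.2783  0.065 ]
[ 0.5601 -0.3122  0.065 ]
len [np.float64(0.1407), np.float64(0.0273), np.float64(0.1379), np.float64(0.0345)] ang [np.float64(169.7), np.float64(73.8), np.float64(-7.2), np.float64(-100.
[... 263 characters left out ...]
at64(88.1)]
s1 base
[0.5363 0.2882 0.014 ]
[0.5208 0.1816 0.014 ]
[0.6713 0.1594 0.014 ]
len [np.float64(0.1866), np.float64(0.1077), np.float64(0.1521)] ang [np.float64(136.3), np.float64(-98.2), np.float64(-8.4)]
s2 base
[0.0873 0.2771 0.014 ]
[0.2758 0.2295 0.014 ]
[0.308  0.3639 0.014 ]
len [np.float64(0.2372), np.float64(0.1945), np.float64(0.1383)] ang [np.float64(-158.5), np.float64(-14.2), np.float64(76.5)]
k1
[0.5913 0.227  0.195 ]
len [np.float64(0.0)] ang [np.float64(0.0)]
k2
[0.1722 0.3468 0.195 ]
len [np.float64(0.0)] ang [np.float64(0.0)]
k1S
[0.5904 0.2299 0.195 ]
len [np.float64(0.0)] ang [np.float64(0.0)]
k2S
[0.1109 0.366  0.195 ]
len [np.float64(0.0)] ang [np.float64(0.0)]
```

{"name": "carry_out", "arguments": {"plan": [0,0,0,0,0,6.9,0.0878,0,0,0,0,0,6.9,0.0878,0,0,0,0,0,6.9,0.0878,0,0,0,0,0,6.8,0.0878,-0.0352,0.0062,0,0,0,0,0.0878,-0.0352,0.0062,0,0,0,0,0.0878,-0.0352,0.0062,0,0,0,0,0.0878,-0.0352,0.0062,0,0,0,0,0.0878,-0.0352,0.0062,0,0,0,0,0.0878,-0.0352,0.0062,0,0,0,0,0.0878,-0.0352,0.0062,0,0,0,0,0.0878], "force": 45}}

```text
t: 1.07
eef_pos: [0.1874, -0.3441, 0.2224]
tcp_rot: [-2.018, 2.408, 0.001]
force: [0.1, -0.5, 0.6]
finger_gap: 0.0878
```

{"name": "carry_out", "arguments": {"plan": [-0.0136,-0.0336,0,0,0,0,0.0878,-0.0136,-0.0336,0,0,0,0,0.0878,-0.0136,-0.0336,0,0,0,0,0.0878,-0.0136,-0.0336,0,0,0,0,0.0878,-0.0136,-0.0336,0,0,0,0,0.0878,-0.0136,-0.0336,0,0,0,0,0.0878,-0.0136,-0.0336,0,0,0,0,0.0878,-0.0136,-0.0336,0,0,0,0,0.0878,0,0,0,0,0,0,0.0878]}}

```text
t: 1.82
eef_pos: [0.477, -0.2847, 0.2228]
tcp_rot: [-2.021, 2.403, -0.004]
force: [-0.3, -0.9, 0.7]
finger_gap: 0.0875
```

```bash
cat >> h.py <<'E'
def st():
    s=telemetry.sense(); Rm=R.from_rotvec(s['tcp_rot']).as_matrix()
    print("t",round(s['t'],2),"p",s['eef_pos'].round(4),"yaw",np.degrees(np.arctan2(Rm[1,0],Rm[0,0])).round(2),"z",Rm[:,2].round(3),"F",s['force'].round(1),"M",s['moment'].round(2),"gap",round(s['finger_gap'],4),"q",s['joints'].round(2)); return s,Rm
def to(x,y,z):
    s,Rm=st(); print("tool delta",(Rm.T@(np.array([x,y,z])-s['eef_pos'])).round(4))
E
python3 - <<'E'
from h import *
to(.471,-.285,.033)
m=camera_model("wrist"); im=read_camera("wrist")
c=np.array([.4955,-.2893,0]);a=np.radians(-9.9);x=np.array([np.cos(a),np.sin(a),0]);y=np.array([-np.sin(a),np.cos(a),0])
for sx,sy in [(1,1),(1,-1),(-1,-1),(-1,1)]:
    p=proj(m,c+x*sx*.07+y*sy*.014+np.array([0,0,.065]),True)[0]; print(p)
    cv2.circle(im,tuple(int(round(v)) for v in p),3,(0,255,0),1)
cv2.imwrite("pics/w1.png",im)
E
```

```text
t 1.82 p [ 0.477  -0.2847  0.2228] yaw -99.87 z [ 0.003 -0.001 -1.   ] F [-0.3 -0.9  0.7] M [-0.    0.02 -0.06] gap 0.0875 q [-0.56  0.32  1.79  0.    1.03  1.18]
tool delta [0.0012 0.0065 0.1898]
[236.82622807 101.90001972]
[263.25479474 101.92220961]
[262.03704431 226.22909967]
[237.83220105 226.21942732]
```

View pics/w1.png

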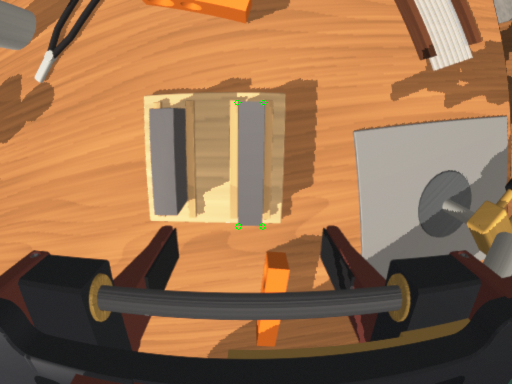

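{"name": "carry_out", "arguments": {"plan": [0.0012,0.0065,0.01,0,0,0,0.0878,0,0,0.033,0,0,0,0.0878,0,0,0.033,0,0,0,0.0878,0,0,0.033,0,0,0,0.0878,0,0,0.033,0,0,0,0.0878,0,0,0.03,0,0,0,0.0878,0,0,0.018,0,0,0,0.0878,0,0,0,0,0,0,0.0878,0,0,0,0,0,0,0.0,0,0,0,0,0,0,0.0,0,0,0,0,0,0,0.0,0,0,0,0,0,0,0.0], "force": 45}}

```text
t: 2.87
eef_pos: [0.4655, -0.2864, 0.0342]
tcp_rot: [-2.018, 2.407, -0.004]
force: [-1.0, 1.1, 0.7]
finger_gap: 0.0645
```

{"name": "carry_out", "arguments": {"plan": [0,0,0,0,0,0,0.0,0,0,0,0,0,0,0.0,0,0,0,0,0,0,0.0,0,0,0,0,0,0,0.0]}}

```text
t: 3.2
eef_pos: [0.465, -0.2857, 0.0329]
tcp_rot: [-2.019, 2.407, -0.001]
force: [0.1, -0.3, -0.3]
finger_gap: 0.0383
```

{"name": "carry_out", "arguments": {"plan": [0,-0.005,0,0,0,0,0.04,0,0,0,0,0,0,0.0,0,0,0,0,0,0,0.0,0,0,0,0,0,0,0.0,0,0,0,0,0,0,0.0,0,0,0,0,0,0,0.0], "force": 45}}

```text
t: 3.7
eef_pos: [0.47, -0.2864, 0.0327]
tcp_rot: [-2.018, 2.407, -0.0]
force: [2.0, 3.2, 1.0]
finger_gap: 0.028
```

Run:
```python
from h import *
st()
```

```text
t 3.7 p [ 0.47   -0.2864  0.0327] yaw -100.04 z [ 0.  0. -1.] F [2.  3.2 1. ] M [ 0.69 -0.4   0.04] gap 0.028 q [-0.57  0.6   1.89  0.    0.65  1.18]
```

{"name": "carry_out", "arguments": {"plan": [0,0,-0.01,0,0,0,0.0,0,0,-0.025,0,0,0,0.0,0,0,-0.035,0,0,0,0.0,0,0,-0.035,0,0,0,0.0,0,0,-0.025,0,0,0,0.0,0,0,-0.02,0,0,0,0.0,0,0,0,0,0,0,0.0]}}

```text
t: 4.28
eef_pos: [0.4713, -0.2881, 0.1871]
tcp_rot: [-2.017, 2.406, -0.011]
force: [0.8, -0.2, -2.9]
finger_gap: 0.0279
```

Run:
```python
from h import *
st()
im=read_camera("scene"); cv2.imwrite("pics/s2.png",cv2.resize(im[120:320,80:330],None,fx=3,fy=3,interpolation=cv2.INTER_CUBIC))
cv2.imwrite("pics/w2.png",read_camera("wrist"))
```

```text
t 4.28 p [ 0.4713 -0.2881  0.1871] yaw -100.04 z [ 0.006 -0.004 -1.   ] F [ 0.8 -0.2 -2.9] M [ 0.01 -0.    0.02] gap 0.0279 q [-0.57  0.36  1.82 -0.    0.95  1.18]
```

View pics/s2.png

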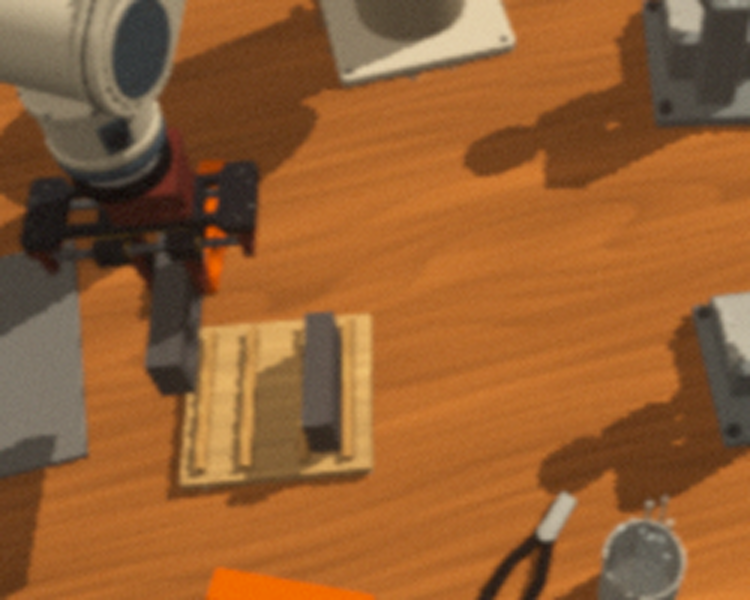

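View pics/w2.png

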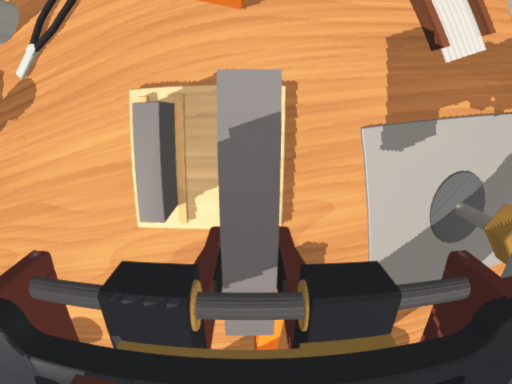

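{"name": "carry_out", "arguments": {"plan": [-0.033,0.0025,0,0,0,0,0,-0.033,0.0025,0,0,0,0,0,-0.033,0.0025,0,0,0,0,0,-0.033,0.0025,0,0,0,0,0,-0.033,0.0025,0,0,0,0,0,-0.033,0.0025,0,0,0,0,0,-0.033,0.0025,0,0,0,0,0,-0.033,0.0025,0,0,0,0,0,0,0,0,0,0,-7,0,0,0,0,0,0,-7,0,0,0,0,0,0,-7,0,0,0,0,0,0,-7,0]}}

```text
t: 5.38
eef_pos: [0.4943, -0.0227, 0.1803]
tcp_rot: [2.545, -1.837, -0.006]
force: [0.1, -0.5, -3.7]
finger_gap: 0.0277
```

{"name": "carry_out", "arguments": {"plan": [0,0,0,0,0,-7,0,0,0,0,0,0,-7,0,0,0,0,0,0,-7,0,0,0,0,0,0,-7,0,0,0,0,0,0,-7,0,0,0,0,0,0,-7,0,0,0,0,0,0,-7,0,0,0,0,0,0,-7,0,0,0,0,0,0,-7,0,0,0,0,0,0,-7,0,0,0,0,0,0,-7,0,0,0,0,0,0,-7,0]}}

```text
t: 6.38
eef_pos: [0.4944, -0.0232, 0.1803]
tcp_rot: [-3.123, -0.337, 0.007]
force: [-0.2, -0.3, -3.5]
finger_gap: 0.028
```

{"name": "carry_out", "arguments": {"plan": [0,0,0,0,0,-7,0,0,0,0,0,0,-7,0,0,0,0,0,0,-7,0,0,0,0,0,0,-7,0,0,0,0,0,0,-7,0,0,0,0,0,0,-7,0,0,0,0,0,0,-7,0,0,0,0,0,0,-7,0,0,0,0,0,0,-7,0,0,0,0,0,0,-6,0,0,0,0,0,0,0,0]}}

```text
t: 7.3
eef_pos: [0.4945, -0.0232, 0.1806]
tcp_rot: [-2.384, -2.042, 0.005]
force: [-0.5, 0.4, -3.7]
finger_gap: 0.0278
```

Run:
```python
from h import *
to(.497,-.024,.0185)
im=read_camera("scene"); cv2.imwrite("pics/s3.png",cv2.resize(im[60:320,80:340],None,fx=2.3,fy=2.3,interpolation=cv2.INTER_CUBIC))
```

```text
t 7.3 p [ 0.4945 -0.0232  0.1806] yaw 81.18 z [-0.004  0.    -1.   ] F [-0.5  0.4 -3.7] M [ 0.03 -0.18 -0.02] gap 0.0278 q [-0.07  0.29  1.94 -0.    0.91 -1.49]
tool delta [-0.0003  0.0032  0.162 ]
```

View pics/s3.png

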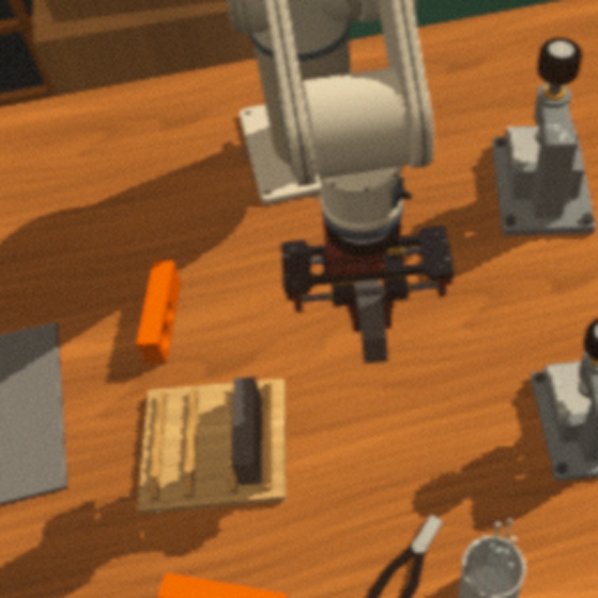

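{"name": "carry_out", "arguments": {"plan": [0,0,0.03,0,0,0,0,0,0,0.035,0,0,0,0,0,0,0.035,0,0,0,0,0,0,0.03,0,0,0,0,0,0,0.018,0,0,0,0,0,0,0.008,0,0,0,0,0,0,0.004,0,0,0,0,0,0,0.002,0,0,0,0,0,0,0,0,0,0,0]}}

```text
t: 8.1
eef_pos: [0.4965, -0.0232, 0.021]
tcp_rot: [2.39, 2.038, 0.001]
force: [-0.2, 0.4, -3.7]
finger_gap: 0.0282
```

Run:
```python
from h import *
to(.497,-.024,.018)
```

```text
t 8.1 p [ 0.4965 -0.0232  0.021 ] yaw 80.91 z [ 0.001 -0.    -1.   ] F [-0.2  0.4 -3.7] M [ 0.05 -0.24 -0.01] gap 0.0282 q [-0.07  0.58  2.01 -0.    0.55 -1.48]
tool delta [-0.0007  0.0006  0.003 ]
```

{"name": "carry_out", "arguments": {"plan": [0,0,0.0015,0,0,0,0,0,0,0.001,0,0,0,0,0,0,0,0,0,0,0]}}

```text
t: 8.35
eef_pos: [0.4966, -0.0232, 0.0189]
tcp_rot: [2.389, 2.039, 0.002]
force: [0.5, -1.2, -3.8]
finger_gap: 0.0276
```

{"name": "carry_out", "arguments": {"plan": [0,0,0.0015,0,0,0,0,0,0,0,0,0,0,0,0,0,0,0,0,0,0]}}

```text
t: 8.6
eef_pos: [0.4967, -0.0232, 0.0176]
tcp_rot: [2.389, 2.039, 0.002]
force: [-0.5, 0.0, 5.3]
finger_gap: 0.028
```

{"name": "carry_out", "arguments": {"plan": [0,0,0,0,0,0,0.0878,0,0,0,0,0,0,0.0878,0,0,0,0,0,0,0.0878,0,0,0,0,0,0,0.0878,0,0,0,0,0,0,0.0878,0,0,-0.02,0,0,0,0.0878,0,0,-0.04,0,0,0,0.0878,0,0,-0.04,0,0,0,0.0878,0,0,-0.04,0,0,0,0.0,0,0,-0.02,0,0,0,0]}}

```text
t: 9.43
eef_pos: [0.4977, -0.0233, 0.1809]
tcp_rot: [2.387, 2.037, 0.006]
force: [0.3, 0.8, -0.0]
finger_gap: 0.0708
```

Run:
```python
from h import *
st()
cv2.imwrite("pics/w4.png",read_camera("wrist"))
im=read_camera("scene"); cv2.imwrite("pics/s4.png",cv2.resize(im[60:320,80:340],None,fx=2.3,fy=2.3,interpolation=cv2.INTER_CUBIC))
```

```text
t 9.43 p [ 0.4977 -0.0233  0.1809] yaw 80.97 z [ 0.005 -0.    -1.   ] F [ 0.3  0.8 -0. ] M [ 0.03 -0.23 -0.01] gap 0.0708 q [-0.07  0.29  1.94 -0.    0.9  -1.48]
```

View pics/w4.png

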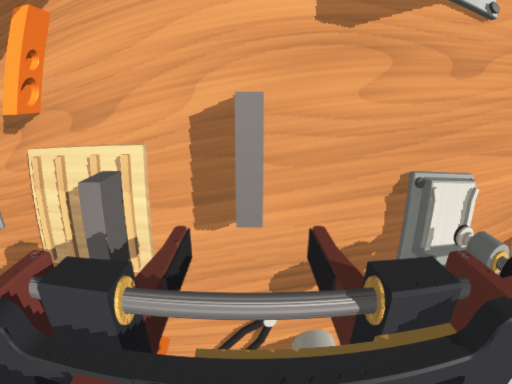

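View pics/s4.png

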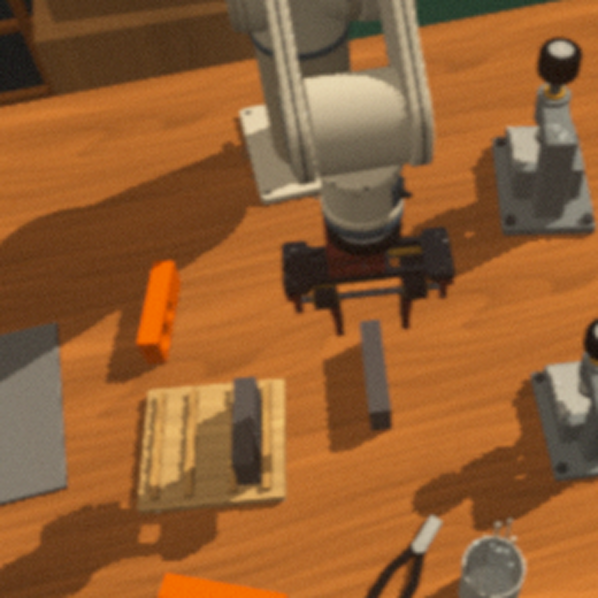

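Run:
```python
from h import *
s,Rm=st(); m=camera_model("wrist")
P=[back(m,u,v,.05,True) for u,v in [(236,92),(264,92),(263,227),(236,227)]]
print(np.array(P).round(4)); c=np.mean(P,0); print(c, Rm.T@(c-s['eef_pos']))
```

```text
t 9.53 p [ 0.4987 -0.0233  0.1805] yaw 80.96 z [ 0.008 -0.001 -1.   ] F [ 0.1 -0.6 -1. ] M [ 0.04 -0.11 -0.01] gap 0.0632 q [-0.07  0.3   1.94  0.    0.9  -1.48]
[[ 0.4029 -0.0213  0.05  ]
 [ 0.4071  0.0054  0.05  ]
 [ 0.5443 -0.0161  0.05  ]
 [ 0.5398 -0.0444  0.05  ]]
[ 0.47354478 -0.01908972  0.05      ] [ 0.00015349 -0.02649337  0.13031244]
```

{"name": "carry_out", "arguments": {"plan": [-0.03,-0.014,0,0,0,0,0,-0.03,-0.014,0.0,0,0,0,0,0,0,0.033,0,0,0,0,0,0,0.033,0,0,0,0,0,0,0.033,0,0,0,0,0,0,0.028,0,0,0,0,0,0,0.015,0,0,0,0,0,0,0,0,0,0,0,0,0,0,0,0,0,0,0,0,0,0,0,0,0]}}

```text
t: 10.37
eef_pos: [0.459, -0.078, 0.0348]
tcp_rot: [-2.389, -2.039, 0.0]
force: [0.4, -0.9, -0.2]
finger_gap: 0.0005
```

Run:
```python
from h import *
st()
cv2.imwrite("pics/w5.png",read_camera("wrist"))
```

```text
t 10.37 p [ 0.459  -0.078   0.0348] yaw 80.96 z [-0.  0. -1.] F [ 0.4 -0.9 -0.2] M [ 0.09 -0.18  0.01] gap 0.0005 q [-0.19  0.52  2.08  0.    0.54 -1.61]
```

View pics/w5.png

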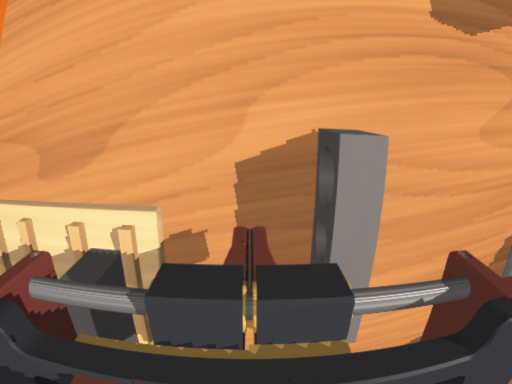

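{"name": "carry_out", "arguments": {"plan": [0.01,0.005,-0.006,0,0,0,0,0.012,0,0,0,0,0,0,0.007,0,0,0,0,0,0,0.005,0,0,0,0,0,0,0.005,0,0,0,0,0,0,0.005,0,0,0,0,0,0,0.005,0,0,0,0,0,0,0,0,0,0,0,0,0]}}

```text
t: 11.08
eef_pos: [0.4717, -0.0297, 0.0407]
tcp_rot: [-2.389, -2.04, -0.0]
force: [-0.6, -0.3, 0.1]
finger_gap: 0.0004
```

Run:
```python
from h import *
st()
cv2.imwrite("pics/w6.png",read_camera("wrist"))
```

```text
t 11.08 p [ 0.4717 -0.0297  0.0407] yaw 80.99 z [ 0.  0. -1.] F [-0.6 -0.3  0.1] M [-0.01 -0.14  0.05] gap 0.0004 q [-0.09  0.52  2.06  0.    0.56 -1.5 ]
```

View pics/w6.png

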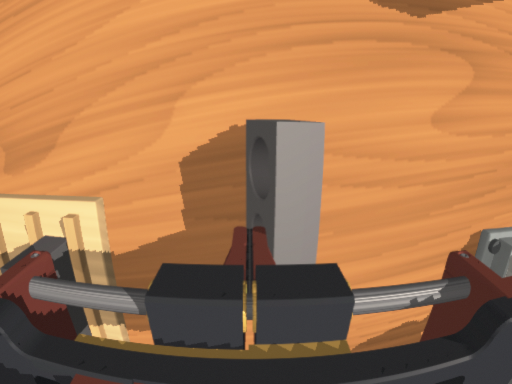

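{"name": "carry_out", "arguments": {"plan": [0.005,0,0,0,0,0,0,0.005,0,0,0,0,0,0,0.005,0,0,0,0,0,0,0.005,0,0,0,0,0,0,0,0,0,0,0,0,0]}}

```text
t: 11.55
eef_pos: [0.4749, -0.0098, 0.0406]
tcp_rot: [-2.389, -2.04, -0.0]
force: [-0.6, 0.5, 0.2]
finger_gap: 0.0004
```

Run:
```python
from h import *
st()
cv2.imwrite("pics/w7.png",read_camera("wrist"))
```

```text
t 11.55 p [ 0.4749 -0.0098  0.0406] yaw 81.0 z [ 0.  0. -1.] F [-0.6  0.5  0.2] M [ 0.03 -0.15 -0.05] gap 0.0004 q [-0.05  0.52  2.05  0.    0.57 -1.46]
```

View pics/w7.png

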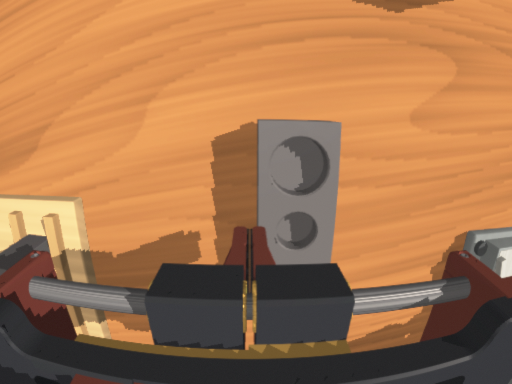

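{"name": "carry_out", "arguments": {"plan": [0,0,-0.03,0,0,0,0,0,0,-0.04,0,0,0,0.0878,0,0,-0.04,0,0,0,0.0878,0.015,0.01,-0.03,0,0,0,0.0878,0.015,0.01,0,0,0,0,0.0878,0,0,0,0,0,0,0.0878,0,0,0,0,0,0,0.0878]}}

```text
t: 12.18
eef_pos: [0.4991, 0.016, 0.1807]
tcp_rot: [2.388, 2.041, 0.0]
force: [-0.5, 0.4, 0.1]
finger_gap: 0.0369
```

Run:
```python
from h import *
st()
cv2.imwrite("pics/w8.png",read_camera("wrist"))
```

```text
t 12.18 p [0.4991 0.016  0.1807] yaw 81.04 z [ 0. -0. -1.] F [-0.5  0.4  0.1] M [ 0.13 -0.1  -0.04] gap 0.0369 q [ 0.01  0.3   1.94 -0.    0.91 -1.41]
```

View pics/w8.png

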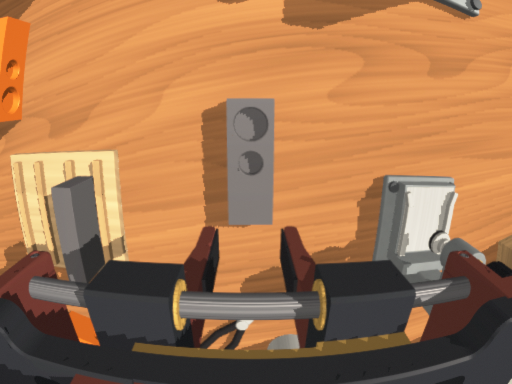

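Run:
```python
from h import *
s,Rm=st(); m=camera_model("wrist")
P=[back(m,u,v,.028,True) for u,v in [(227,98.5),(274,98.5),(273,224),(228,224)]]
print(np.array(P).round(4)); c=np.mean(P,0); print(c, (Rm.T@(c-s['eef_pos'])).round(4))
d=P[0]+P[1]-P[2]-P[3]; print("heading",np.degrees(np.arctan2(d[1],d[0])), np.linalg.norm(d)/2)
im=read_camera("wrist"); cv2.imwrite("pics/w9.png",cv2.resize(im[165:285,365:512],None,fx=5,fy=5,interpolation=cv2.INTER_CUBIC))
```

```text
t 12.23 p [0.4981 0.0157 0.1799] yaw 81.01 z [-0.002 -0.    -1.   ] F [-0.9  1.4 -0.2] M [-0.02 -0.14  0.03] gap 0.0411 q [ 0.01  0.3   1.94 -0.    0.91 -1.41]
[[ 0.4046  0.0067  0.028 ]
 [ 0.4122  0.055   0.028 ]
 [ 0.5492  0.0345  0.028 ]
 [ 0.5412 -0.0159  0.028 ]]
[0.47678848 0.02006477 0.028     ] [ 0.0011 -0.0215  0.152 ]
heading 171.03756956751053 0.13853953382197198
```

View pics/w9.png

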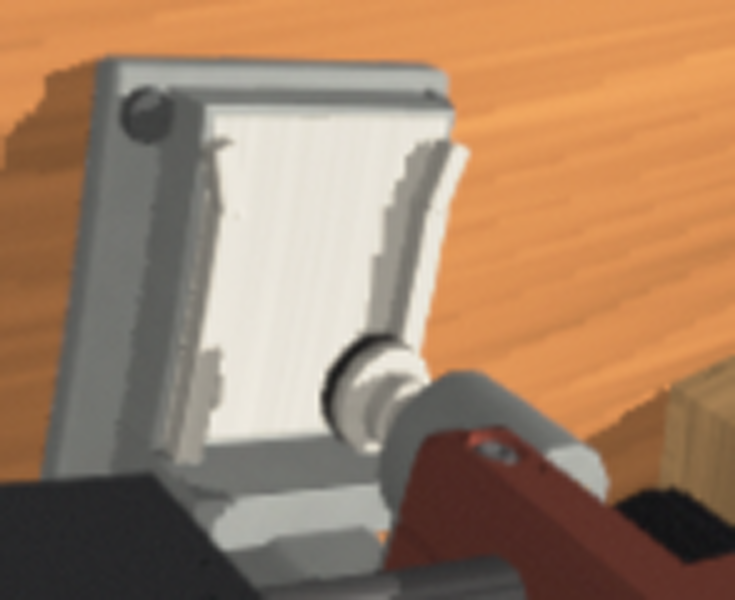

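{"name": "carry_out", "arguments": {"plan": [0.001,-0.03,0.02,0,0,0,0.0878,0,-0.029,0.033,0,0,0,0.0878,0,0,0.033,0,0,0,0.0878,0,0,0.033,0,0,0,0.0878,0,0,0.025,0,0,0,0.0878,0,0,0.015,0,0,0,0.0878,0,0,0.01,0,0,0,0.0878,0,0,0,0,0,0,0.0878,0,0,0,0,0,0,0.0878]}}

```text
t: 13.03
eef_pos: [0.4418, 0.0255, 0.0129]
tcp_rot: [-2.389, -2.038, 0.003]
force: [-0.2, 0.1, 0.2]
finger_gap: 0.0879
```

Run:
```python
from h import *
st()
cv2.imwrite("pics/w10.png",read_camera("wrist"))
```

```text
t 13.03 p [0.4418 0.0255 0.0129] yaw 80.94 z [-0.002 -0.    -1.   ] F [-0.2  0.1  0.2] M [ 0.04 -0.19 -0.05] gap 0.0879 q [ 0.03  0.55  2.13 -0.    0.46 -1.38]
```

View pics/w10.png

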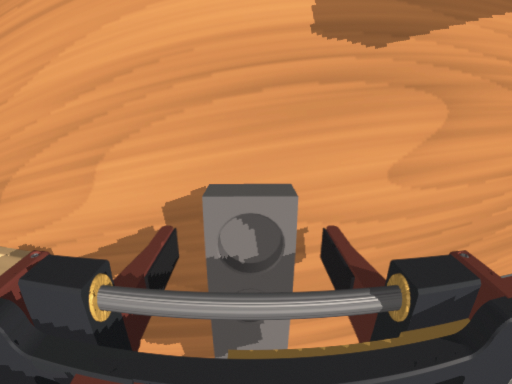

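{"name": "carry_out", "arguments": {"plan": [0,-0.002,0.004,0,0,0,0.0878,0,0,0.004,0,0,0,0.0878,0,0,0,0,0,0,0.03,0,0,0,0,0,0,0.03,0,0,0,0,0,0,0.03,0,0,0,0,0,0,0.03,0,0,0,0,0,0,0.03,0,0,0,0,0,0,0.03,0,0,0,0,0,0,0.03], "force": 55}}

```text
t: 13.83
eef_pos: [0.4407, 0.0262, 0.0055]
tcp_rot: [2.389, 2.04, 0.0]
force: [-0.3, 0.4, 1.8]
finger_gap: 0.0497
```

Run:
```python
from h import *
st()
```

```text
t 13.83 p [0.4407 0.0262 0.0055] yaw 80.97 z [ 0.  0. -1.] F [-0.3  0.4  1.8] M [ 0.17 -0.07  0.04] gap 0.0497 q [ 0.03  0.57  2.13  0.    0.44 -1.38]
```

{"name": "carry_out", "arguments": {"plan": [0,0,-0.005,0,0,0,0.03,0,0,-0.02,0,0,0,0.03,0,0,-0.03,0,0,0,0.03,0,0,-0.03,0,0,0,0.03,0,0,-0.02,0,0,0,0.03,0,0,0,0,0,0,0.03,0,0,0,0,0,0,0.03], "force": 60}}

```text
t: 14.42
eef_pos: [0.4409, 0.0262, 0.1111]
tcp_rot: [2.389, 2.039, 0.002]
force: [0.3, -0.7, -4.0]
finger_gap: 0.0491
```

Run:
```python
from h import *
st()
im=read_camera("scene"); cv2.imwrite("pics/s11.png",cv2.resize(im[100:290,150:370],None,fx=3.4,fy=3,interpolation=cv2.INTER_CUBIC))
cv2.imwrite("pics/w11.png",read_camera("wrist"))
```

```text
t 14.42 p [0.4409 0.0262 0.1111] yaw 80.96 z [ 0.002  0.    -1.   ] F [ 0.3 -0.7 -4. ] M [ 0.1  -0.05  0.  ] gap 0.0491 q [ 0.03  0.34  2.1  -0.    0.69 -1.38]
```

View pics/s11.png

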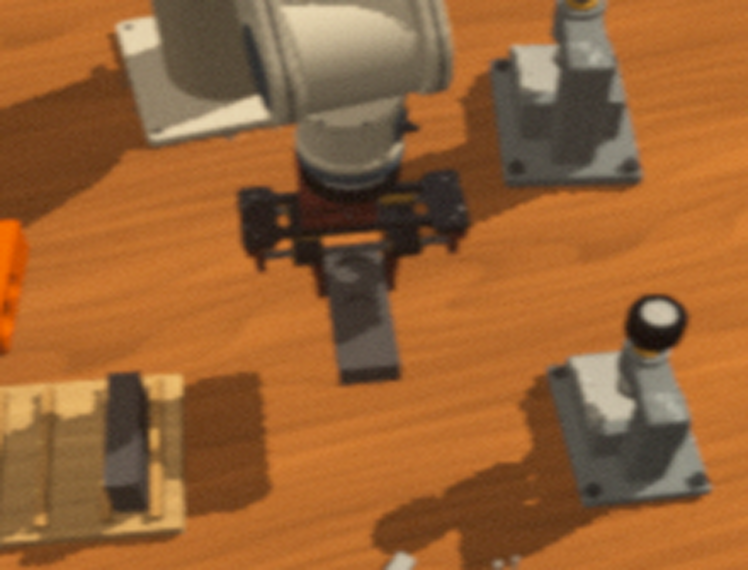

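View pics/w11.png

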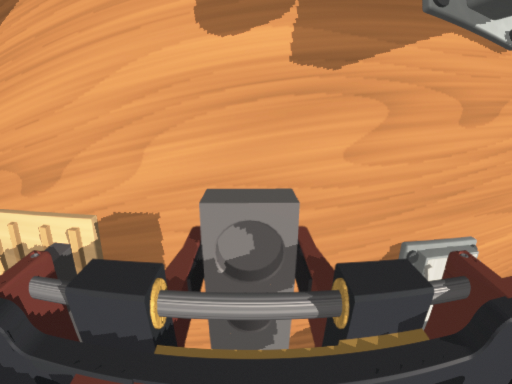

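Run:
```python
from h import *
s,Rm=st(); m=camera_model("wrist")
# cam in tool
Rc=R.from_rotvec(m['rvec']).as_matrix(); C=-Rc.T@m['tvec']
Ct=Rm.T@(C-s['eef_pos']); Rt=Rc@Rm   # cam<-tool
def cam_at(p,yaw):
    c,sn=np.cos(yaw),np.sin(yaw); Rw=np.array([[c,sn,0],[sn,-c,0],[0,0,-1.]])
    Rcw=Rt@Rw.T; Cw=p+Rw@Ct
    return dict(m,rvec=R.from_matrix(Rcw).as_rotvec(),tvec=-Rcw@Cw)
m9=cam_at(np.array([.4976,.0157,.1795]),np.radians(81.0))
def g(l,z): 
    P=np.array([back(m9,365+(u+.5)/5-.5,165+(v+.5)/5-.5,z,True) for u,v in l]); print(P.round(4)); return P
print("bed front");B=g([(210,106),(455,106)],.035)
print("base front");A=g([(106,60),(447,66)],.014)
print("rail inner tops");C_=g([(222,210),(412,245),(210,330),(400,330)],.043)
print("bed back");D=g([(205,445),(325,436)],.035)
T=camera_model("top")
print("top bed front",[back(T,155+(u+.5)/7-.5,100+(v+.5)/7-.5,.035).round(4) for u,v in [(298,480)]])
# predicted
o=np.array([.5762,.2302,0]);a=np.radians(-8.3);x=np.array([np.cos(a),np.sin(a),0]);y=np.array([-np.sin(a),np.cos(a),0])
print("pred bed front", o-.045*x-.04*y, o-.045*x+.04*y)
for P in (B,A,C_,D): print(np.c_[(P-o)@x,(P-o)@y].round(4))
```

```text
t 14.52 p [0.4396 0.0261 0.1095] yaw 80.96 z [-0.002 -0.    -1.   ] F [-0.6  0.3 -4. ] M [ 0.07  0.04 -0.01] gap 0.0498 q [ 0.03  0.35  2.1   0.    0.69 -1.38]
bed front
[[0.5267 0.1977 0.035 ]
 [0.5379 0.2749 0.035 ]]
base front
[[0.5179 0.1798 0.014 ]
 [0.5341 0.2884 0.014 ]]
rail inner tops
[[0.55   0.1968 0.043 ]
 [0.5697 0.2562 0.043 ]
 [0.5805 0.1944 0.043 ]
 [0.5929 0.2545 0.043 ]]
bed back
[[0.6174 0.1993 0.035 ]
 [0.6239 0.238  0.035 ]]
top bed front [array([0.5273, 0.1953, 0.035 ])]
pred bed front [0.52589709 0.197115   0.        ] [0.53744559 0.27627706 0.        ]
[[-0.0443 -0.0393]
 [-0.0444  0.0387]]
[[-0.0505 -0.0583]
 [-0.0501  0.0515]]
[[-0.0211 -0.0369]
 [-0.0102  0.0248]
 [ 0.0094 -0.0348]
 [ 0.013   0.0264]]
[[ 0.0452 -0.0246]
 [ 0.0461  0.0147]]
```

{"name": "carry_out", "arguments": {"plan": [0.0368,-0.0088,0,0,0,-0.7,0.03,0.0368,-0.0088,0,0,0,0,0.03,0.0368,-0.0088,0,0,0,0,0.03,0.0368,-0.0088,0,0,0,0,0.03,0.0368,-0.0088,0,0,0,0,0.03,0.0368,-0.0088,0,0,0,0,0.03,0,0,0.015,0,0,0,0.03,0,0,0.02,0,0,0,0.03,0,0,0,0,0,0,0.03,0,0,0,0,0,0,0.03]}}

```text
t: 15.35
eef_pos: [0.4189, 0.2513, 0.0733]
tcp_rot: [-2.376, -2.054, 0.009]
force: [0.1, 0.1, -3.5]
finger_gap: 0.0496
```

Run:
```python
from h import *
s,Rm=st()
to(.4218,.2527,.0435)
im=read_camera("top"); cv2.imwrite("pics/t12.png",cv2.resize(im[90:220,130:270],None,fx=5,fy=4.5,interpolation=cv2.INTER_CUBIC))
im=read_camera("scene"); cv2.imwrite("pics/s12.png",cv2.resize(im[120:280,230:380],None,fx=4,fy=3.7,interpolation=cv2.INTER_CUBIC))
cv2.imwrite("pics/w12.png",read_camera("wrist"))
```

```text
t 15.35 p [0.4189 0.2513 0.0733] yaw 81.68 z [-0.005 -0.003 -1.   ] F [ 0.1  0.1 -3.5] M [0.03 0.02 0.02] gap 0.0496 q [ 0.52  0.47  2.01  0.    0.66 -0.91]
t 15.35 p [0.4189 0.2513 0.0733] yaw 81.68 z [-0.005 -0.003 -1.   ] F [ 0.1  0.1 -3.5] M [0.03 0.02 0.02] gap 0.0496 q [ 0.52  0.47  2.01  0.    0.66 -0.91]
tool delta [0.0019 0.0028 0.0298]
```

View pics/t12.png

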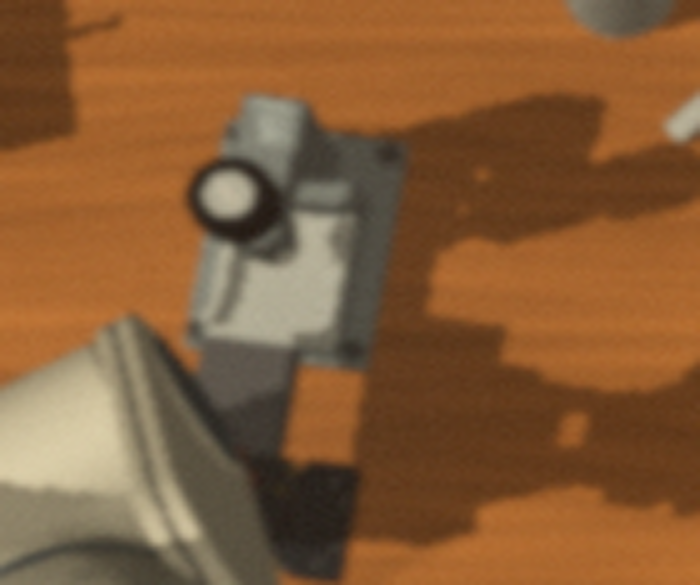

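View pics/s12.png

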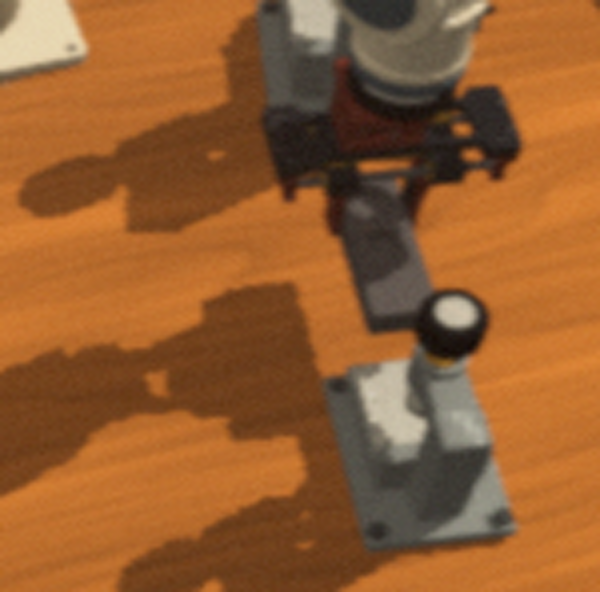

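View pics/w12.png

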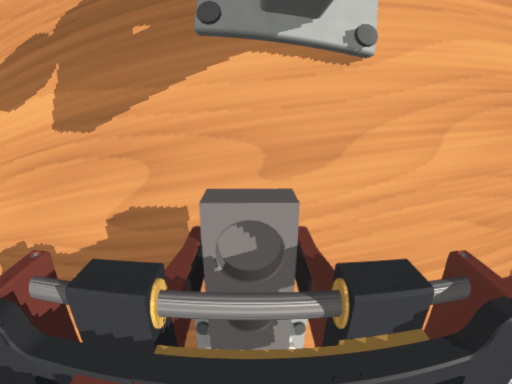

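{"name": "carry_out", "arguments": {"plan": [0.0018,0,0.01,0,0,0,0.03,0,0,0.014,0,0,0,0.03,0,0,0.004,0,0,0,0.03,0,0,0,0,0,0,0.03,0,0,0,0,0,0,0.03,0,0,0,0,0,0,0.03]}}

```text
t: 16.0
eef_pos: [0.4215, 0.2542, 0.0478]
tcp_rot: [2.377, 2.054, 0.001]
force: [0.3, -0.1, -3.5]
finger_gap: 0.0497
```

Run:
```python
from h import *
to(.4218,.2527,.0435)
im=read_camera("top"); cv2.imwrite("pics/t13.png",cv2.resize(im[100:210,150:250],None,fx=6,fy=5.4,interpolation=cv2.INTER_CUBIC))
im=read_camera("scene"); cv2.imwrite("pics/s13.png",cv2.resize(im[160:270,290:370],None,fx=6,fy=5,interpolation=cv2.INTER_CUBIC))
```

```text
t 16.0 p [0.4215 0.2542 0.0478] yaw 81.65 z [ 0.001  0.    -1.   ] F [ 0.3 -0.1 -3.5] M [ 0.1   0.02 -0.04] gap 0.0497 q [ 0.52  0.52  2.02  0.    0.6  -0.91]
tool delta [-0.0014  0.0006  0.0043]
```

View pics/t13.png

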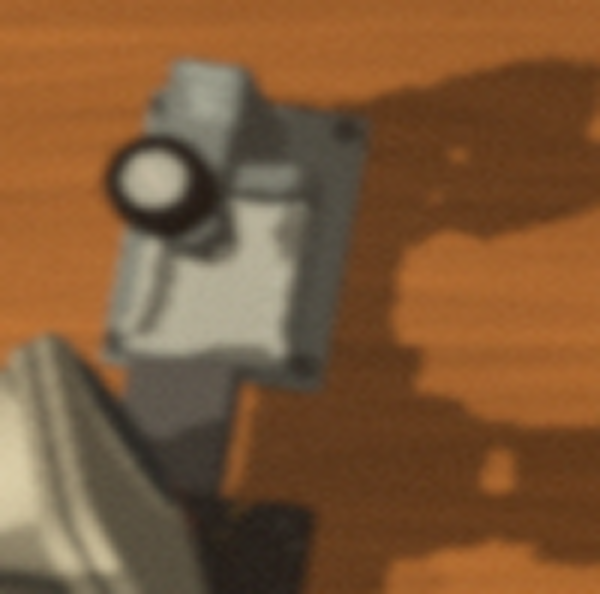

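View pics/s13.png

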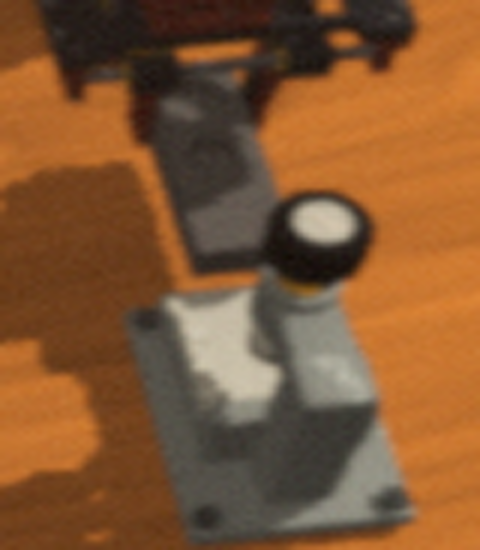

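Run:
```python
from h import *
T=camera_model("top");S=camera_model("scene")
o=np.array([.5762,.2302,0]);a=np.radians(-8.3);x=np.array([np.cos(a),np.sin(a),0]);y=np.array([-np.sin(a),np.cos(a),0])
def f(m,u,v,x0,y0,sx,sy,z):
    P=back(m,x0+(u+.5)/sx-.5,y0+(v+.5)/sy-.5,z); return np.array([(P-o)@x,(P-o)@y]).round(4)
for u,v in [(243,376),(126,362)]: print("T mould",f(T,u,v,150,100,6,5.4,.0703))
for u,v in [(290,357),(128,350)]: print("T bed",f(T,u,v,150,100,6,5.4,.035))
for u,v in [(194,252),(280,248)]: print("S mould",f(S,u,v,290,160,6,5,.0703))
for u,v in [(165,298)]: print("S bed",f(S,u,v,290,160,6,5,.035))
```

```text
T mould [-0.054  -0.0287]
T mould [-0.0546  0.0266]
T bed [-0.036  -0.0427]
T bed [-0.0434  0.0352]
S mould [-0.0524 -0.0239]
S mould [-0.0493  0.0188]
S bed [-0.0436 -0.0362]
```

{"name": "carry_out", "arguments": {"plan": [-0.001,0,0.003,0,0,0,0.03,0,0.005,0.001,0,0,0,0.03,0,0.008,0,0,0,0,0.03,0,0.008,0,0,0,0,0.03,0,0.008,0,0,0,0,0.03,0,0.008,0,0,0,0,0.03,0,0,0,0,0,0,0.03]}}

```text
t: 16.68
eef_pos: [0.4601, 0.2479, 0.0437]
tcp_rot: [2.377, 2.053, 0.004]
force: [0.1, -0.5, -4.3]
finger_gap: 0.0497
```

```bash
cat >> h.py <<'E'
def stand(p=None):
    p=telemetry.sense()['eef_pos'] if p is None else p
    o=np.array([.5762,.2302,0]);a=np.radians(-8.3);x=np.array([np.cos(a),np.sin(a),0]);y=np.array([-np.sin(a),np.cos(a),0])
    return np.array([(p-o)@x,(p-o)@y,p[2]]).round(4)
E
python3 - <<'E'
from h import *
st();print(stand())
E
```

```text
t 16.68 p [0.4601 0.2479 0.0437] yaw 81.61 z [ 0.002  0.001 -1.   ] F [ 0.1 -0.5 -4.3] M [ 0.03 -0.03 -0.06] gap 0.0497 q [ 0.47  0.56  1.95 -0.    0.63 -0.95]
[-0.1175  0.0007  0.0437]
```

{"name": "carry_out", "arguments": {"plan": [0,0,0.0015,0,0,0,0.03,0,0,0.001,0,0,0,0.03,0,0.005,0,0,0,0,0.03,0,0.008,0,0,0,0,0.03,0,0.008,0,0,0,0,0.03,0,0.008,0,0,0,0,0.03,0,0.006,0,0,0,0,0.03,0,0,0,0,0,0,0.03,0,0,0,0,0,0,0.03]}}

```text
t: 17.43
eef_pos: [0.4926, 0.2425, 0.0407]
tcp_rot: [-2.378, -2.053, -0.0]
force: [0.2, -0.1, -4.1]
finger_gap: 0.0499
```

Run:
```python
from h import *
st();print(stand())
cv2.imwrite("pics/w14.png",read_camera("wrist"))
```

```text
t 17.43 p [0.4926 0.2425 0.0407] yaw 81.62 z [-0.  0. -1.] F [ 0.2 -0.1 -4.1] M [ 0.07 -0.01 -0.02] gap 0.0499 q [ 0.44  0.59  1.89  0.    0.66 -0.99]
[-0.0845  0.0001  0.0407]
```

View pics/w14.png

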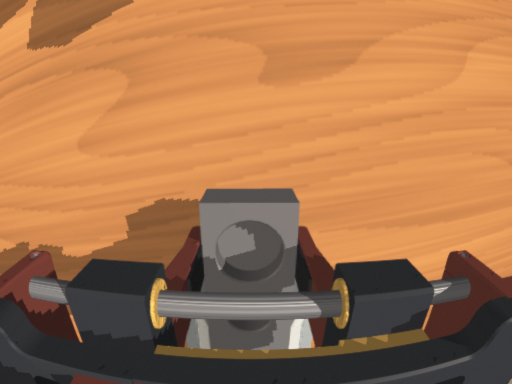

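{"name": "carry_out", "arguments": {"plan": [0,0.006,0.0004,0,0,0,0.03,0,0.006,0.0004,0,0,0,0.03,0,0.006,0,0,0,0,0.03,0,0.002,0,0,0,0,0.03,0,0,0,0,0,0,0.03,0,0,0,0,0,0,0.03]}}

```text
t: 17.98
eef_pos: [0.5123, 0.2399, 0.0405]
tcp_rot: [2.377, 2.054, 0.001]
force: [-0.7, -0.4, 3.6]
finger_gap: 0.0496
```

Run:
```python
from h import *
st();print(stand())
```

```text
t 17.98 p [0.5123 0.2399 0.0405] yaw 81.67 z [ 0.001  0.    -1.   ] F [-0.7 -0.4  3.6] M [-0.09 -0.01  0.01] gap 0.0496 q [ 0.42  0.6   1.86 -0.    0.68 -1.01]
[-0.0647  0.0003  0.0405]
```

{"name": "carry_out", "arguments": {"plan": [0,0.0015,0,0,0,0,0.03,0,0.0015,0,0,0,0,0.03,0,0,0,0,0,0,0.03,0,0,0,0,0,0,0.03]}}

```text
t: 18.32
eef_pos: [0.5134, 0.2396, 0.0405]
tcp_rot: [-2.376, -2.053, 0.003]
force: [-8.0, 2.3, 9.9]
finger_gap: 0.0498
```

Run:
```python
from h import *
st();print(stand())
```

```text
t 18.32 p [0.5134 0.2396 0.0405] yaw 81.67 z [-0.002 -0.    -1.   ] F [-8.   2.3  9.9] M [0.46 0.96 0.03] gap 0.0498 q [ 0.42  0.61  1.85  0.    0.69 -1.01]
[-0.0635  0.0002  0.0405]
```

{"name": "carry_out", "arguments": {"plan": [0,0.0015,0,0,0,0,0.03,0,0.0015,0,0,0,0,0.03,0,0,0,0,0,0,0.03]}}

```text
t: 18.57
eef_pos: [0.5149, 0.2392, 0.0405]
tcp_rot: [-2.375, -2.052, 0.007]
force: [-14.3, 3.1, 15.3]
finger_gap: 0.0498
```

Run:
```python
from h import *
st();print(stand())
im=read_camera("top"); cv2.imwrite("pics/t15.png",cv2.resize(im[100:210,150:250],None,fx=6,fy=5.4,interpolation=cv2.INTER_CUBIC))
im=read_camera("scene"); cv2.imwrite("pics/s15.png",cv2.resize(im[160:270,290:370],None,fx=6,fy=5,interpolation=cv2.INTER_CUBIC))
```

```text
t 18.57 p [0.5149 0.2392 0.0405] yaw 81.66 z [-0.005 -0.    -1.   ] F [-14.3   3.1  15.3] M [0.88 1.78 0.14] gap 0.0498 q [ 0.41  0.61  1.85  0.    0.69 -1.01]
[-0.0619  0.      0.0405]
```

View pics/t15.png

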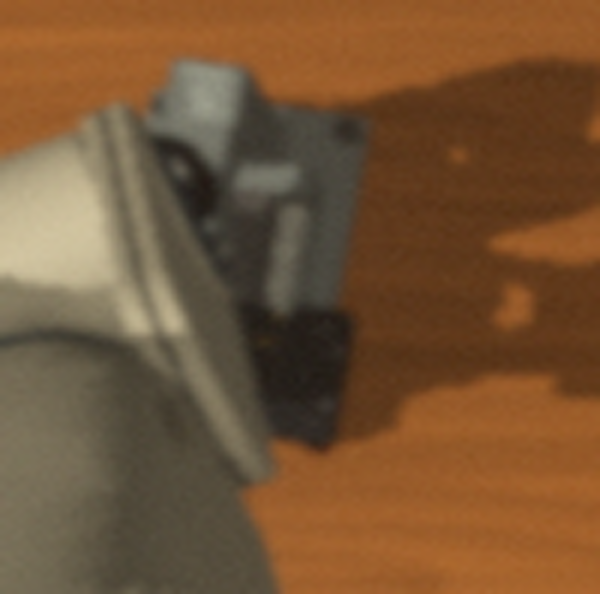

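View pics/s15.png

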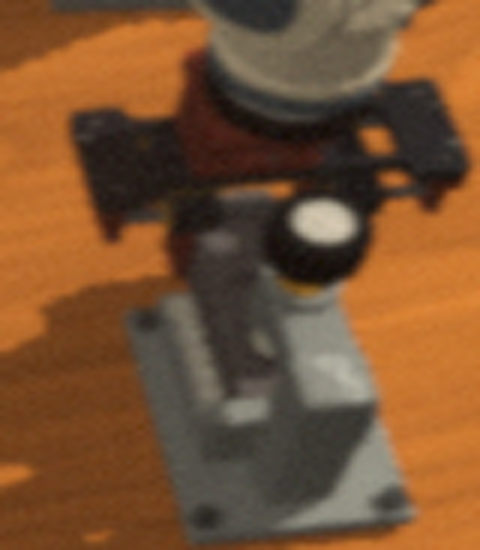

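{"name": "carry_out", "arguments": {"plan": [0,-0.002,0,0,0,0,0.0878,0,0,0,0,0,0,0.0878,0,0,0,0,0,0,0.0878,0,0,0,0,0,0,0.0878,0,-0.002,-0.02,0,0,0,0.0878,0,-0.01,-0.035,0,0,0,0.0878,0,-0.035,-0.02,0,0,0,0.0,0,-0.025,0,0,0,0,0.0,0,0,0,0,0,0,0.0,0,0,0,0,0,0,0.0]}}

```text
t: 19.5
eef_pos: [0.4443, 0.2498, 0.1155]
tcp_rot: [2.376, 2.055, 0.001]
force: [0.7, 0.0, 1.0]
finger_gap: 0.065
```

Run:
```python
from h import *
st();print(stand())
cv2.imwrite("pics/w16.png",read_camera("wrist"))
```

```text
t 19.5 p [0.4443 0.2498 0.1155] yaw 81.73 z [ 0.001  0.    -1.   ] F [0.7 0.  1. ] M [ 0.02 -0.16  0.  ] gap 0.065 q [ 0.49  0.42  1.96 -0.    0.77 -0.94]
[-0.1333  0.0004  0.1155]
```

View pics/w16.png

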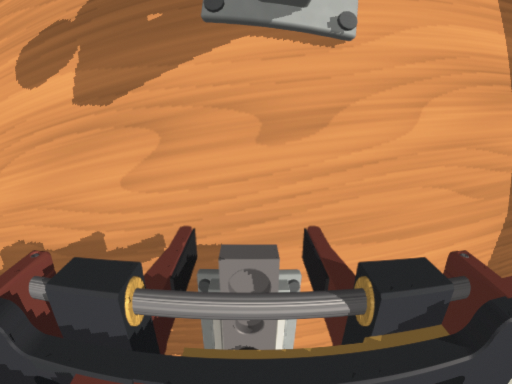

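{"name": "carry_out", "arguments": {"plan": [0,0,0.02,0,0,0,0,0,0,0.03,0,0,0,0,0,0,0.02,0,0,0,0,0,0,0.002,0,0,0,0,0,0,0,0,0,0,0,0,0,0,0,0,0,0,0,0.008,0,0,0,0,0,0,0.006,0,0,0,0,0,0,0.004,0,0,0,0,0,0,0,0,0,0,0,0]}}

```text
t: 20.38
eef_pos: [0.4645, 0.2473, 0.044]
tcp_rot: [2.377, 2.053, 0.004]
force: [-0.7, -0.2, -0.8]
finger_gap: 0.0003
```

Run:
```python
from h import *
st();print(stand())
cv2.imwrite("pics/w17.png",read_camera("wrist"))
```

```text
t 20.38 p [0.4645 0.2473 0.044 ] yaw 81.63 z [ 0.003  0.001 -1.   ] F [-0.7 -0.2 -0.8] M [ 0.07 -0.16  0.01] gap 0.0003 q [ 0.47  0.56  1.94 -0.    0.63 -0.96]
[-0.113   0.0008  0.044 ]
```

View pics/w17.png

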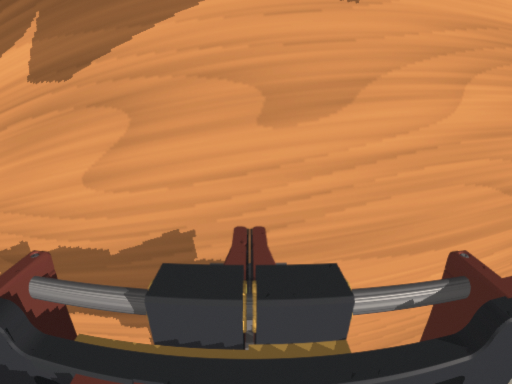

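{"name": "carry_out", "arguments": {"plan": [0,0.003,0,0,0,0,0,0,0.002,0,0,0,0,0,0,0.002,0,0,0,0,0,0,0.0015,0,0,0,0,0,0,0,0,0,0,0,0]}}

```text
t: 20.85
eef_pos: [0.4711, 0.2458, 0.0431]
tcp_rot: [-2.377, -2.054, -0.0]
force: [-0.3, -0.4, -0.2]
finger_gap: 0.0004
```

Run:
```python
from h import *
st();print(stand())
```

```text
t 20.85 p [0.4711 0.2458 0.0431] yaw 81.66 z [ 0.  0. -1.] F [-0.3 -0.4 -0.2] M [ 0.07 -0.14 -0.02] gap 0.0004 q [ 0.46  0.57  1.93  0.    0.64 -0.97]
[-0.1062  0.0003  0.0431]
```

{"name": "carry_out", "arguments": {"plan": [0,0.002,0,0,0,0,0,0,0.0015,0,0,0,0,0,0,0.0015,0,0,0,0,0,0,0,0,0,0,0,0]}}

```text
t: 21.18
eef_pos: [0.4713, 0.2454, 0.0429]
tcp_rot: [-2.374, -2.05, 0.011]
force: [-16.7, 9.5, 13.3]
finger_gap: 0.0006
```

{"name": "carry_out", "arguments": {"plan": [0,0.0015,0,0,0,0,0,0,0.0015,0,0,0,0,0,0,0,0,0,0,0,0]}}

```text
t: 21.43
eef_pos: [0.4713, 0.2453, 0.0429]
tcp_rot: [-2.372, -2.047, 0.018]
force: [-28.3, 15.5, 22.1]
finger_gap: 0.0004
```

Run:
```python
from h import *
st();print(stand())
```

```text
t 21.43 p [0.4713 0.2453 0.0429] yaw 81.59 z [-0.014 -0.001 -1.   ] F [-28.3  15.5  22.1] M [2.61 4.43 0.16] gap 0.0004 q [ 0.45  0.57  1.92  0.01  0.66 -0.98]
[-0.106  -0.0002  0.0429]
```

{"name": "carry_out", "arguments": {"plan": [0,-0.01,0,0,0,0,0,0,-0.02,-0.01,0,0,0,0,0,0,-0.04,0,0,0,0.0878,0,0,-0.04,0,0,-7,0.0878,0,0,-0.04,0,0,-7,0.0878,0,0,-0.04,0,0,-7,0.0878,0,0,-0.03,0,0,-7,0.0878,0,0,0,0,0,-7,0.0878,0,0,0,0,0,-7,0.0878,0,0,0,0,0,-7,0.0878,0,0,0,0,0,-7,0.0878,0,0,0,0,0,-7,0.0878]}}

```text
t: 22.43
eef_pos: [0.449, 0.2489, 0.2432]
tcp_rot: [0.944, 2.996, 0.0]
force: [-0.1, -0.1, 1.0]
finger_gap: 0.0636
```

{"name": "carry_out", "arguments": {"plan": [0,0,0,0,0,-7,0.0878,0,0,0,0,0,-7,0.0878,0,0,0,0,0,-5,0.0878,0,0,0,0,0,0,0.0878]}}

```text
t: 22.77
eef_pos: [0.4491, 0.2489, 0.243]
tcp_rot: [-0.442, -3.11, 0.0]
force: [0.3, 0.1, -0.1]
finger_gap: 0.0871
```

Run:
```python
from h import *
to(.5909,.2285,.24);print(stand())
im=read_camera("top"); cv2.imwrite("pics/t18.png",cv2.resize(im[90:210,150:270],None,fx=6,fy=5,interpolation=cv2.INTER_CUBIC))
im=read_camera("scene"); cv2.imwrite("pics/s18.png",cv2.resize(im[160:270,290:370],None,fx=7,fy=5.4,interpolation=cv2.INTER_CUBIC))
```

```text
t 22.77 p [0.4491 0.2489 0.243 ] yaw 163.84 z [-0. -0. -1.] F [ 0.3  0.1 -0.1] M [ 0.15 -0.11 -0.04] gap 0.0871 q [ 0.48  0.23  1.86 -0.    1.05 -2.38]
tool delta [-0.1419  0.0199  0.003 ]
[-1.285e-01  1.000e-04  2.430e-01]
```

View pics/t18.png

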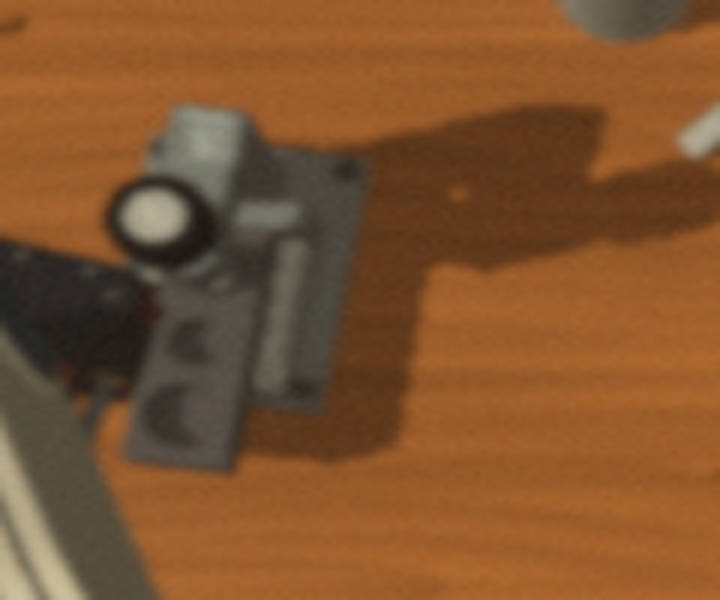

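View pics/s18.png

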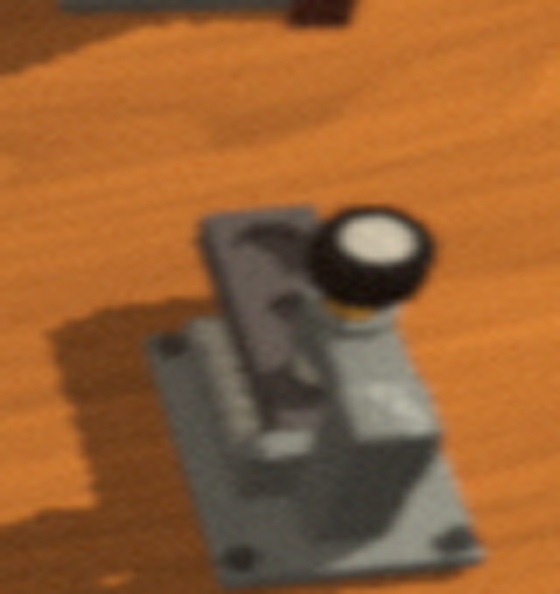

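Run:
```python
from h import *
T=camera_model("top");S=camera_model("scene")
f=lambda m,u,v,x0,y0,sx,sy:ray(m,x0+(u+.5)/sx-.5,y0+(v+.5)/sy-.5)
a,b=f(T,155,216,150,90,6,5); c,d=f(S,378,240,290,160,7,5.4)
A=np.c_[b,-d]; k=np.linalg.lstsq(A,c-a,rcond=None)[0]
p,q=a+b*k[0],c+d*k[1]; print(p.round(4),q.round(4),stand((p+q)/2))
for u,v in [(127,460),(235,471)]:
    print(stand(back(T,150+(u+.5)/6-.5,90+(v+.5)/5-.5,.063)))
```

```text
[0.5909 0.2262 0.1971] [0.5915 0.2284 0.1977] [ 0.0153 -0.0007  0.1974]
[-0.0955  0.0209  0.063 ]
[-0.0944 -0.0302  0.063 ]
```

{"name": "carry_out", "arguments": {"plan": [-0.03,0.005,0,0,0,0,0.0878,-0.036,0.005,0,0,0,0,0.0878,-0.036,0.005,0,0,0,0,0.0878,-0.03,0.005,0,0,0,0,0.0878,-0.01,0,0,0,0,0,0.0878,0,0,0,0,0,0,0.0878,0,0,0,0,0,0,0.0878]}}

```text
t: 23.45
eef_pos: [0.5901, 0.228, 0.2424]
tcp_rot: [-0.449, -3.108, 0.001]
force: [0.1, 0.4, -1.3]
finger_gap: 0.088
```

Run:
```python
from h import *
to(.5912,.2275,.163)
cv2.imwrite("pics/w19.png",read_camera("wrist"))
```

```text
t 23.45 p [0.5901 0.228  0.2424] yaw 163.55 z [-0.002 -0.    -1.   ] F [ 0.1  0.4 -1.3] M [ 0.17 -0.08 -0.02] gap 0.088 q [ 0.35  0.41  1.59  0.    1.13 -2.5 ]
tool delta [-0.0013 -0.0001  0.0794]
```

View pics/w19.png

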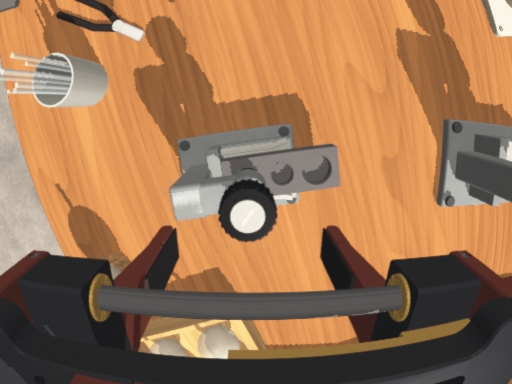

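{"name": "carry_out", "arguments": {"plan": [-0.001,0,0.02,0,0,0,0.0878,0,0,0.03,0,0,0,0.0878,0,0,0.018,0,0,0,0.0878,0,0,0.01,0,0,0,0.0878,0,0,0,0,0,0,0.0878,0,0,0,0,0,0,0.03,0,0,0,0,0,0,0.03,0,0,0,0,0,0,0.03,0,0,0,0,0,0,0.03,0,0,0,0,0,0,0.03,0,0,0,0,0,0,0.03,0,0,0,0,0,0,0.03], "force": 30}}

```text
t: 24.5
eef_pos: [0.5921, 0.2279, 0.1654]
tcp_rot: [0.447, 3.109, 0.0]
force: [-1.6, 0.5, 0.8]
finger_gap: 0.0445
```

Run:
```python
from h import *
to(.5912,.2275,.163)
```

```text
t 24.5 p [0.5921 0.2279 0.1654] yaw 163.66 z [ 0.  0. -1.] F [-1.6  0.5  0.8] M [ 0.19  0.15 -0.07] gap 0.0445 q [ 0.35  0.5   1.65  0.    0.99 -2.51]
tool delta [ 0.0008 -0.0007  0.0024]
```

{"name": "carry_out", "arguments": {"plan": [0,0,0.0002,0,0,7,0.03,0,0,0.0002,0,0,7,0.03,0,0,0.0002,0,0,7,0.03,0,0,0.0002,0,0,7,0.03,0,0,0.0002,0,0,7,0.03,0,0,0.0002,0,0,7,0.03,0,0,0.0002,0,0,7,0.03,0,0,0.0002,0,0,7,0.03,0,0,0.0002,0,0,7,0.03,0,0,0.0002,0,0,7,0.03,0,0,0.0002,0,0,7,0.03,0,0,0.0002,0,0,7,0.03]}}

```text
t: 25.5
eef_pos: [0.5919, 0.2275, 0.1626]
tcp_rot: [2.418, 2.005, -0.001]
force: [-0.3, -0.9, -0.6]
finger_gap: 0.0436
```

Run:
```python
from h import *
to(.5912,.2275,.163)
```

```text
t 25.5 p [0.5919 0.2275 0.1626] yaw 79.34 z [-0.    -0.001 -1.   ] F [-0.3 -0.9 -0.6] M [-0.39 -0.15  0.15] gap 0.0436 q [ 0.35  0.51  1.65 -0.    0.99 -1.04]
tool delta [-0.0001 -0.0007 -0.0004]
```

{"name": "carry_out", "arguments": {"plan": [0,0,0.0002,0,0,7,0.03,0,0,0.0002,0,0,7,0.03,0,0,0.0002,0,0,7,0.03,0,0,0.0002,0,0,7,0.03,0,0,0.0002,0,0,7,0.03,0,0,0.0002,0,0,7,0.03,0,0,0.0002,0,0,7,0.03,0,0,0.0002,0,0,7,0.03,0,0,0.0002,0,0,7,0.03]}}

```text
t: 26.25
eef_pos: [0.5915, 0.2273, 0.1606]
tcp_rot: [3.109, 0.446, -0.002]
force: [-0.7, -1.3, 0.5]
finger_gap: 0.0435
```

Run:
```python
from h import *
st()
```

```text
t 26.25 p [0.5915 0.2273 0.1606] yaw 16.34 z [-0.001 -0.001 -1.   ] F [-0.7 -1.3  0.5] M [-0.37  0.19  0.18] gap 0.0435 q [ 0.35  0.51  1.65 -0.    0.98  0.06]
```

{"name": "carry_out", "arguments": {"plan": [0,0,0.0002,0,0,7,0.03,0,0,0.0002,0,0,7,0.03,0,0,0.0002,0,0,7,0.03]}}

```text
t: 26.5
eef_pos: [0.5914, 0.2274, 0.1599]
tcp_rot: [3.138, -0.127, -0.002]
force: [-1.4, -1.8, -0.4]
finger_gap: 0.0436
```

Run:
```python
from h import *
st()
```

```text
t 26.5 p [0.5914 0.2274 0.1599] yaw -4.65 z [-0.002 -0.001 -1.   ] F [-1.4 -1.8 -0.4] M [-0.26  0.23  0.27] gap 0.0436 q [ 0.35  0.51  1.65 -0.    0.98  0.43]
```

{"name": "carry_out", "arguments": {"plan": [0,0,0.0002,0,0,7,0.03,0,0,0.0002,0,0,7,0.03,0,0,0.0002,0,0,7,0.03]}}

```text
t: 26.75
eef_pos: [0.5913, 0.2275, 0.1593]
tcp_rot: [3.062, -0.697, -0.002]
force: [-1.2, -0.7, 0.5]
finger_gap: 0.0434
```

Run:
```python
from h import *
st()
```

```text
t 26.75 p [0.5913 0.2275 0.1593] yaw -25.64 z [-0.002 -0.001 -1.   ] F [-1.2 -0.7  0.5] M [-0.18  0.28  0.28] gap 0.0434 q [ 0.35  0.51  1.65 -0.    0.98  0.8 ]
```

{"name": "carry_out", "arguments": {"plan": [0,0,0,0,0,7,0.03,0,0,0,0,0,7,0.03]}}

```text
t: 26.92
eef_pos: [0.5912, 0.2275, 0.159]
tcp_rot: [2.954, -1.065, -0.002]
force: [-0.1, -1.5, -4.1]
finger_gap: 0.0437
```

Run:
```python
from h import *
st()
```

```text
t 26.92 p [0.5912 0.2275 0.159 ] yaw -39.64 z [-0.002 -0.001 -1.   ] F [-0.1 -1.5 -4.1] M [-0.11  0.14  0.37] gap 0.0437 q [ 0.35  0.51  1.65 -0.    0.98  1.04]
```

{"name": "carry_out", "arguments": {"plan": [0,0,0,0,0,7,0.03,0,0,0,0,0,7,0.03]}}

```text
t: 27.08
eef_pos: [0.5911, 0.2275, 0.1586]
tcp_rot: [2.802, -1.417, -0.002]
force: [0.4, -1.7, -3.9]
finger_gap: 0.0435
```

Run:
```python
from h import *
st()
```

```text
t 27.08 p [0.5911 0.2275 0.1586] yaw -53.64 z [-0.002 -0.001 -1.   ] F [ 0.4 -1.7 -3.9] M [-0.08  0.09  0.09] gap 0.0435 q [ 0.35  0.51  1.65 -0.    0.98  1.29]
```

{"name": "carry_out", "arguments": {"plan": [0,0,0,0,0,7,0.03,0,0,0,0,0,7,0.03]}}

```text
t: 27.25
eef_pos: [0.5911, 0.2276, 0.1587]
tcp_rot: [2.608, -1.748, -0.002]
force: [-1.1, 0.5, -4.5]
finger_gap: 0.0437
```

Run:
```python
from h import *
st()
```

```text
t 27.25 p [0.5911 0.2276 0.1587] yaw -67.68 z [-0.002 -0.001 -1.   ] F [-1.1  0.5 -4.5] M [0.2  0.13 0.07] gap 0.0437 q [0.35 0.51 1.65 0.   0.98 1.53]
```

{"name": "carry_out", "arguments": {"plan": [0,0,0,0,0,7,0.03,0,0,0,0,0,7,0.03]}}

```text
t: 27.42
eef_pos: [0.591, 0.2277, 0.1585]
tcp_rot: [2.376, -2.052, -0.002]
force: [-0.2, 0.6, -7.5]
finger_gap: 0.0436
```

Run:
```python
from h import *
st()
```

```text
t 27.42 p [0.591  0.2277 0.1585] yaw -81.64 z [-0.002 -0.001 -1.   ] F [-0.2  0.6 -7.5] M [ 0.36 -0.    0.39] gap 0.0436 q [0.35 0.51 1.65 0.   0.98 1.77]
```

{"name": "carry_out", "arguments": {"plan": [0,0,0,0,0,7,0.03,0,0,0,0,0,7,0.03]}}

```text
t: 27.58
eef_pos: [0.591, 0.2278, 0.1582]
tcp_rot: [2.108, -2.326, -0.002]
force: [-0.2, 0.5, -10.1]
finger_gap: 0.0434
```

Run:
```python
from h import *
st()
```

```text
t 27.58 p [0.591  0.2278 0.1582] yaw -95.64 z [-0.002 -0.001 -1.   ] F [ -0.2   0.5 -10.1] M [ 0.53 -0.17  0.38] gap 0.0434 q [0.35 0.51 1.65 0.   0.98 2.02]
```

{"name": "carry_out", "arguments": {"plan": [0,0,0,0,0,7,0.03,0,0,0,0,0,7,0.03]}}

```text
t: 27.75
eef_pos: [0.5911, 0.2279, 0.1582]
tcp_rot: [1.808, -2.567, -0.002]
force: [0.1, 1.7, -7.8]
finger_gap: 0.0436
```

Run:
```python
from h import *
st()
```

```text
t 27.75 p [0.5911 0.2279 0.1582] yaw -109.67 z [-0.002 -0.    -1.   ] F [ 0.1  1.7 -7.8] M [ 0.49 -0.24  0.14] gap 0.0436 q [0.35 0.51 1.65 0.   0.98 2.26]
```

{"name": "carry_out", "arguments": {"plan": [0,0,0,0,0,0,0.0878,0,0,0,0,0,0,0.0878,0,0,0,0,0,0,0.0878,0,0,0,0,0,0,0.0878,0,0,0,0,0,-7,0.0878,0,0,0,0,0,-7,0.0878,0,0,0,0,0,-7,0.0878,0,0,0,0,0,-7,0.0878,0,0,0,0,0,-7,0.0878,0,0,0,0,0,-7,0.0878,0,0,0,0,0,-7,0.0878,0,0,0,0,0,-7,0.0878]}}

```text
t: 28.75
eef_pos: [0.5922, 0.228, 0.16]
tcp_rot: [-2.813, 1.399, -0.001]
force: [0.6, -0.4, -0.6]
finger_gap: 0.0879
```

{"name": "carry_out", "arguments": {"plan": [0,0,0,0,0,-7,0.0878,0,0,0,0,0,-7,0.0878,0,0,0,0,0,-7,0.0878,0,0,0,0,0,-7,0.0878,0,0,0,0,0,-7,0.0878,0,0,0,0,0,-7,0.0878,0,0,0,0,0,-7,0.0878,0,0,0,0,0,-7,0.0878,0,0,0,0,0,-7,0.0878,0,0,0,0,0,-7,0.0878,0,0,0,0,0,-7,0.0878,0,0,0,0,0,-7,0.0878]}}

```text
t: 29.75
eef_pos: [0.5922, 0.228, 0.16]
tcp_rot: [-3.026, -0.843, -0.001]
force: [-0.2, 0.1, -0.2]
finger_gap: 0.0882
```

{"name": "carry_out", "arguments": {"plan": [0,0,0,0,0,-7,0.0878,0,0,0,0,0,-7,0.0878,0,0,0,0,0,-7,0.0878,0,0,0,0,0,0,0.03,0,0,0,0,0,0,0.03,0,0,0,0,0,0,0.03,0,0,0,0,0,0,0.03,0,0,0,0,0,0,0.03,0,0,0,0,0,0,0.03,0,0,0,0,0,0,0.03,0,0,0,0,0,0,0.03]}}

```text
t: 30.67
eef_pos: [0.5918, 0.2277, 0.1597]
tcp_rot: [2.828, 1.368, -0.001]
force: [-0.7, -1.2, 2.2]
finger_gap: 0.0435
```

Run:
```python
from h import *
st()
```

```text
t 30.67 p [0.5918 0.2277 0.1597] yaw 51.65 z [-0.001 -0.    -1.   ] F [-0.7 -1.2  2.2] M [-0.22 -0.03 -0.05] gap 0.0435 q [ 0.35  0.51  1.65 -0.    0.98 -0.55]
```

Now turn on, sampling the torque every ~14°.

{"name": "carry_out", "arguments": {"plan": [0,0,0,0,0,7,0.03,0,0,0,0,0,7,0.03]}}

```text
t: 30.83
eef_pos: [0.5918, 0.2277, 0.1595]
tcp_rot: [2.976, 1.007, -0.001]
force: [0.1, -1.3, -2.0]
finger_gap: 0.0437
```

Run:
```python
from h import *
st()
```

```text
t 30.83 p [0.5918 0.2277 0.1595] yaw 37.38 z [-0.    -0.001 -1.   ] F [ 0.1 -1.3 -2. ] M [-0.05 -0.18  0.3 ] gap 0.0437 q [ 0.35  0.51  1.65 -0.    0.98 -0.3 ]
```

{"name": "carry_out", "arguments": {"plan": [0,0,0,0,0,7,0.03]}}

```text
t: 30.92
eef_pos: [0.5917, 0.2277, 0.1593]
tcp_rot: [3.032, 0.822, -0.001]
force: [0.1, -0.5, -2.8]
finger_gap: 0.0434
```

Run:
```python
from h import *
st()
```

```text
t 30.92 p [0.5917 0.2277 0.1593] yaw 30.35 z [-0.001 -0.001 -1.   ] F [ 0.1 -0.5 -2.8] M [-0.1  -0.23  0.35] gap 0.0434 q [ 0.35  0.51  1.65 -0.    0.98 -0.18]
```

{"name": "carry_out", "arguments": {"plan": [0,0,0,0,0,7,0.03]}}

```text
t: 31.0
eef_pos: [0.5917, 0.2277, 0.1591]
tcp_rot: [3.076, 0.636, -0.001]
force: [1.4, -0.9, -4.4]
finger_gap: 0.0434
```

Run:
```python
from h import *
st()
```

```text
t 31.0 p [0.5917 0.2277 0.1591] yaw 23.35 z [-0.001 -0.001 -1.   ] F [ 1.4 -0.9 -4.4] M [-0.07 -0.34  0.34] gap 0.0434 q [ 0.35  0.51  1.65 -0.    0.98 -0.06]
```

{"name": "carry_out", "arguments": {"plan": [0,0,0,0,0,7,0.03]}}

```text
t: 31.08
eef_pos: [0.5917, 0.2277, 0.1589]
tcp_rot: [3.109, 0.447, -0.001]
force: [1.6, -0.3, -5.5]
finger_gap: 0.0431
```

Run:
```python
from h import *
st()
```

```text
t 31.08 p [0.5917 0.2277 0.1589] yaw 16.36 z [-0.001 -0.001 -1.   ] F [ 1.6 -0.3 -5.5] M [-0.06 -0.51  0.37] gap 0.0431 q [ 0.35  0.51  1.65 -0.    0.98  0.06]
```

{"name": "carry_out", "arguments": {"plan": [0,0,0,0,0,7,0.03]}}

```text
t: 31.17
eef_pos: [0.5917, 0.2276, 0.1587]
tcp_rot: [3.13, 0.256, -0.001]
force: [1.0, -0.6, -7.2]
finger_gap: 0.0436
```

Run:
```python
from h import *
st()
```

```text
t 31.17 p [0.5917 0.2276 0.1587] yaw 9.36 z [-0.001 -0.001 -1.   ] F [ 1.  -0.6 -7.2] M [-0.06 -0.53  0.38] gap 0.0436 q [ 0.35  0.51  1.65 -0.    0.98  0.19]
```

{"name": "carry_out", "arguments": {"plan": [0,0,0,0,0,7,0.03]}}

```text
t: 31.25
eef_pos: [0.5917, 0.2276, 0.1585]
tcp_rot: [3.14, 0.065, -0.001]
force: [1.5, -1.1, -8.1]
finger_gap: 0.0434
```

Run:
```python
from h import *
st()
```

```text
t 31.25 p [0.5917 0.2276 0.1585] yaw 2.36 z [-0.001 -0.001 -1.   ] F [ 1.5 -1.1 -8.1] M [-0.13 -0.63  0.42] gap 0.0434 q [ 0.35  0.51  1.65 -0.    0.98  0.31]
```

{"name": "carry_out", "arguments": {"plan": [0,0,0,0,0,7,0.03]}}

```text
t: 31.33
eef_pos: [0.5916, 0.2275, 0.1583]
tcp_rot: [3.138, -0.127, -0.001]
force: [1.8, -1.5, -10.2]
finger_gap: 0.0434
```

Run:
```python
from h import *
st()
```

```text
t 31.33 p [0.5916 0.2275 0.1583] yaw -4.63 z [-0.001 -0.001 -1.   ] F [  1.8  -1.5 -10.2] M [-0.13 -0.71  0.38] gap 0.0434 q [ 0.35  0.51  1.65 -0.    0.98  0.43]
```

{"name": "carry_out", "arguments": {"plan": [0,0,0,0,0,7,0.03]}}

```text
t: 31.42
eef_pos: [0.5916, 0.2275, 0.1581]
tcp_rot: [3.124, -0.318, -0.002]
force: [2.9, -1.1, -10.2]
finger_gap: 0.044
```

Run:
```python
from h import *
st()
```

```text
t 31.42 p [0.5916 0.2275 0.1581] yaw -11.63 z [-0.001 -0.001 -1.   ] F [  2.9  -1.1 -10.2] M [-0.18 -0.76  0.47] gap 0.044 q [ 0.35  0.51  1.65 -0.    0.98  0.55]
```

{"name": "carry_out", "arguments": {"plan": [0,0,0,0,0,7,0.03]}}

```text
t: 31.5
eef_pos: [0.5915, 0.2274, 0.1579]
tcp_rot: [3.099, -0.508, -0.002]
force: [2.5, -1.1, -11.7]
finger_gap: 0.0438
```

Run:
```python
from h import *
st()
```

```text
t 31.5 p [0.5915 0.2274 0.1579] yaw -18.62 z [-0.001 -0.001 -1.   ] F [  2.5  -1.1 -11.7] M [-0.16 -0.88  0.43] gap 0.0438 q [ 0.35  0.51  1.65 -0.    0.98  0.67]
```

{"name": "carry_out", "arguments": {"plan": [0,0,0,0,0,7,0.03]}}

```text
t: 31.58
eef_pos: [0.5915, 0.2274, 0.1577]
tcp_rot: [3.062, -0.696, -0.002]
force: [3.2, -0.3, -13.5]
finger_gap: 0.0436
```

Run:
```python
from h import *
st()
```

```text
t 31.58 p [0.5915 0.2274 0.1577] yaw -25.62 z [-0.001 -0.002 -1.   ] F [  3.2  -0.3 -13.5] M [-0.16 -0.88  0.45] gap 0.0436 q [ 0.35  0.51  1.65 -0.    0.98  0.8 ]
```

Run:
```python
from h import *
st()
im=read_camera("scene"); cv2.imwrite("pics/s20.png",cv2.resize(im[160:270,290:370],None,fx=7,fy=5.4,interpolation=cv2.INTER_CUBIC))
cv2.imwrite("pics/w20.png",read_camera("wrist"))
```

```text
t 31.58 p [0.5915 0.2274 0.1577] yaw -25.62 z [-0.001 -0.002 -1.   ] F [  3.2  -0.3 -13.5] M [-0.16 -0.88  0.45] gap 0.0436 q [ 0.35  0.51  1.65 -0.    0.98  0.8 ]
```

View pics/s20.png

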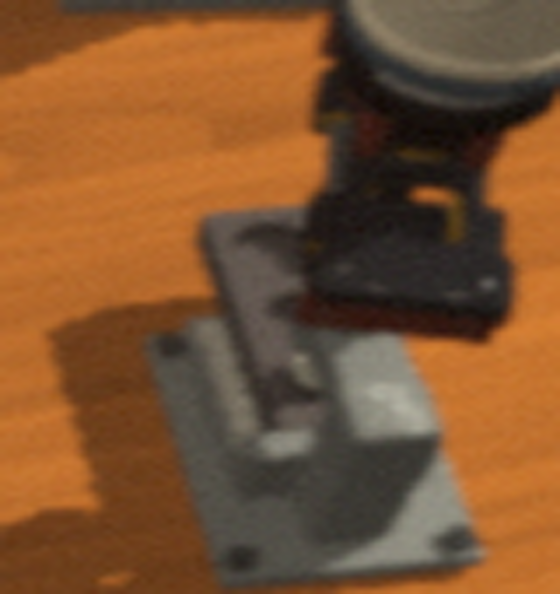

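View pics/w20.png

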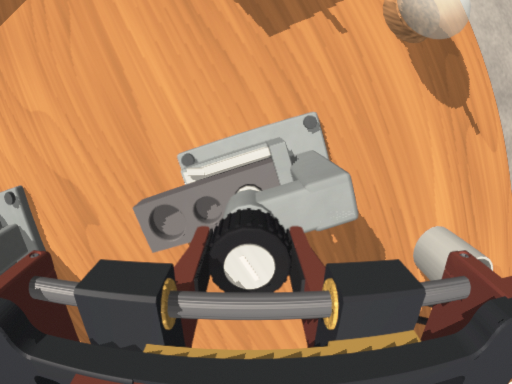

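{"name": "carry_out", "arguments": {"plan": [0,0,0.001,0,0,0,0.03,0,0,0.001,0,0,0,0.03,0,0,0,0,0,0,0.03], "force": 50}}

```text
t: 31.93
eef_pos: [0.5917, 0.2276, 0.1576]
tcp_rot: [3.065, -0.685, -0.001]
force: [1.0, -1.3, -7.1]
finger_gap: 0.0436
```

Run:
```python
from h import *
st()
im=read_camera("wrist");cv2.imwrite("pics/w21.png",cv2.resize(im[160:310,170:330],None,fx=4,fy=4))
```

```text
t 31.93 p [0.5917 0.2276 0.1576] yaw -25.2 z [-0.001 -0.001 -1.   ] F [ 1.  -1.3 -7.1] M [-0.55 -0.33  0.17] gap 0.0436 q [ 0.35  0.51  1.65 -0.    0.98  0.79]
```

{"name": "carry_out", "arguments": {"plan": [0,0,0.0002,0,0,7,0.03]}}

```text
t: 32.07
eef_pos: [0.5917, 0.2276, 0.1574]
tcp_rot: [3.018, -0.871, -0.001]
force: [0.7, -2.9, -6.7]
finger_gap: 0.0433
```

Run:
```python
from h import *
st()
```

```text
t 32.07 p [0.5917 0.2276 0.1574] yaw -32.19 z [-0.001 -0.001 -1.   ] F [ 0.7 -2.9 -6.7] M [-0.61 -0.24  0.46] gap 0.0433 q [ 0.35  0.51  1.65 -0.    0.98  0.91]
```

{"name": "carry_out", "arguments": {"plan": [0,0,0.0002,0,0,7,0.03]}}

```text
t: 32.15
eef_pos: [0.5918, 0.2277, 0.1575]
tcp_rot: [2.956, -1.063, -0.0]
force: [-1.4, -3.6, 0.6]
finger_gap: 0.0431
```

Run:
```python
from h import *
st()
```

```text
t 32.15 p [0.5918 0.2277 0.1575] yaw -39.56 z [-0. -0. -1.] F [-1.4 -3.6  0.6] M [-0.65  0.13  0.09] gap 0.0431 q [ 0.35  0.51  1.65 -0.    0.98  1.04]
```

{"name": "carry_out", "arguments": {"plan": [0,0,0.0002,0,0,7,0.03]}}

```text
t: 32.23
eef_pos: [0.5918, 0.2277, 0.1576]
tcp_rot: [2.885, -1.242, -0.0]
force: [-1.2, -3.8, -0.8]
finger_gap: 0.043
```

Run:
```python
from h import *
st()
im=read_camera("wrist");cv2.imwrite("pics/w22.png",cv2.resize(im[160:310,170:330],None,fx=4,fy=4))
```

```text
t 32.23 p [0.5918 0.2277 0.1576] yaw -46.59 z [-0.    -0.001 -1.   ] F [-1.2 -3.8 -0.8] M [-0.67  0.16  0.47] gap 0.043 q [ 0.35  0.51  1.65 -0.    0.98  1.16]
```

View pics/w21.png

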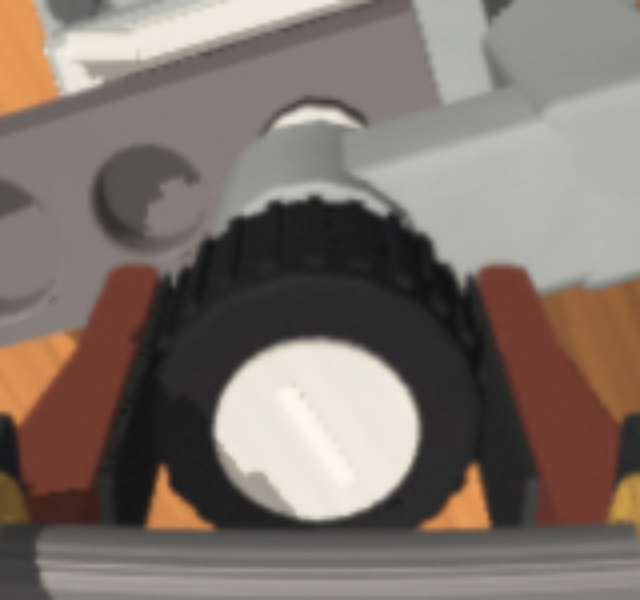

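View pics/w22.png

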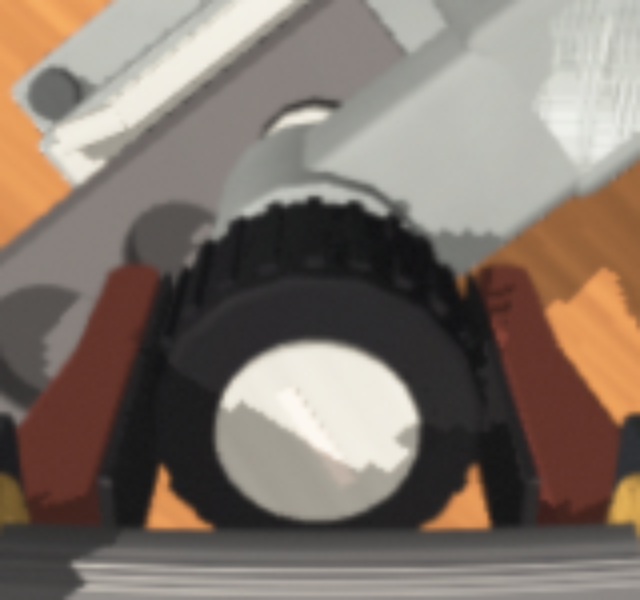

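{"name": "carry_out", "arguments": {"plan": [0,0,0,0,0,7,0.03]}}

```text
t: 32.37
eef_pos: [0.5918, 0.2277, 0.1576]
tcp_rot: [2.809, -1.405, 0.0]
force: [-1.6, -3.5, -3.6]
finger_gap: 0.0431
```

Run:
```python
from h import *
st()
```

```text
t 32.37 p [0.5918 0.2277 0.1576] yaw -53.14 z [-0.    -0.001 -1.   ] F [-1.6 -3.5 -3.6] M [-0.72  0.05  0.41] gap 0.0431 q [ 0.35  0.51  1.65 -0.    0.98  1.28]
```

{"name": "carry_out", "arguments": {"plan": [0,0,0,0,0,7,0.03]}}

```text
t: 32.45
eef_pos: [0.5917, 0.2276, 0.1574]
tcp_rot: [2.715, -1.579, -0.0]
force: [-0.6, -2.7, -4.9]
finger_gap: 0.0439
```

Run:
```python
from h import *
st()
```

```text
t 32.45 p [0.5917 0.2276 0.1574] yaw -60.38 z [-0.    -0.001 -1.   ] F [-0.6 -2.7 -4.9] M [-0.75 -0.04  0.44] gap 0.0439 q [ 0.35  0.51  1.65 -0.    0.98  1.4 ]
```

{"name": "carry_out", "arguments": {"plan": [0,0,0,0,0,7,0.03]}}

```text
t: 32.53
eef_pos: [0.5916, 0.2276, 0.1572]
tcp_rot: [2.613, -1.743, -0.0]
force: [0.4, -3.3, -6.2]
finger_gap: 0.043
```

Run:
```python
from h import *
st()
```

```text
t 32.53 p [0.5916 0.2276 0.1572] yaw -67.4 z [-0.001 -0.001 -1.   ] F [ 0.4 -3.3 -6.2] M [-0.75 -0.01  0.46] gap 0.043 q [ 0.35  0.51  1.65 -0.    0.98  1.53]
```

{"name": "carry_out", "arguments": {"plan": [0,0,0,0,0,7,0.03]}}

```text
t: 32.62
eef_pos: [0.5915, 0.2276, 0.157]
tcp_rot: [2.501, -1.899, -0.0]
force: [-0.5, -2.7, -7.0]
finger_gap: 0.0435
```

Run:
```python
from h import *
st()
```

```text
t 32.62 p [0.5915 0.2276 0.157 ] yaw -74.4 z [-0.001 -0.001 -1.   ] F [-0.5 -2.7 -7. ] M [-0.74  0.01  0.5 ] gap 0.0435 q [ 0.35  0.51  1.65 -0.    0.98  1.65]
```

{"name": "carry_out", "arguments": {"plan": [0,0,0,0,0,7,0.03]}}

```text
t: 32.7
eef_pos: [0.5915, 0.2276, 0.157]
tcp_rot: [2.38, -2.048, -0.0]
force: [-0.8, -2.5, 5.5]
finger_gap: 0.0433
```

Run:
```python
from h import *
st()
```

```text
t 32.7 p [0.5915 0.2276 0.157 ] yaw -81.42 z [-0.001 -0.001 -1.   ] F [-0.8 -2.5  5.5] M [-0.63  0.1   0.08] gap 0.0433 q [ 0.35  0.51  1.65 -0.    0.98  1.77]
```

{"name": "carry_out", "arguments": {"plan": [0,0,0,0,0,7,0.03]}}

```text
t: 32.78
eef_pos: [0.5915, 0.2276, 0.1573]
tcp_rot: [2.251, -2.19, -0.0]
force: [-1.2, -2.8, -2.5]
finger_gap: 0.0432
```

Run:
```python
from h import *
st()
```

```text
t 32.78 p [0.5915 0.2276 0.1573] yaw -88.42 z [-0.001 -0.001 -1.   ] F [-1.2 -2.8 -2.5] M [-0.78  0.19  0.44] gap 0.0432 q [ 0.35  0.51  1.65 -0.    0.98  1.89]
```

{"name": "carry_out", "arguments": {"plan": [0,0,0,0,0,7,0.03]}}

```text
t: 32.87
eef_pos: [0.5915, 0.2276, 0.1572]
tcp_rot: [2.113, -2.323, -0.0]
force: [-0.1, -2.5, -5.0]
finger_gap: 0.043
```

Run:
```python
from h import *
st()
```

```text
t 32.87 p [0.5915 0.2276 0.1572] yaw -95.41 z [-0.001 -0.001 -1.   ] F [-0.1 -2.5 -5. ] M [-0.61  0.11  0.45] gap 0.043 q [ 0.35  0.51  1.65 -0.    0.98  2.01]
```

{"name": "carry_out", "arguments": {"plan": [0,0,0,0,0,7,0.03]}}

```text
t: 32.95
eef_pos: [0.5914, 0.2276, 0.1571]
tcp_rot: [1.967, -2.447, -0.0]
force: [-0.5, -2.3, -5.7]
finger_gap: 0.0434
```

Run:
```python
from h import *
st()
```

```text
t 32.95 p [0.5914 0.2276 0.1571] yaw -102.41 z [-0.001 -0.001 -1.   ] F [-0.5 -2.3 -5.7] M [-0.64  0.11  0.5 ] gap 0.0434 q [ 0.35  0.51  1.65 -0.    0.98  2.14]
```

{"name": "carry_out", "arguments": {"plan": [0,0,0,0,0,7,0.03]}}

```text
t: 33.03
eef_pos: [0.5913, 0.2276, 0.1569]
tcp_rot: [1.814, -2.563, -0.0]
force: [-0.6, -0.6, -6.3]
finger_gap: 0.043
```

Run:
```python
from h import *
st()
im=read_camera("wrist");cv2.imwrite("pics/w23.png",cv2.resize(im[160:310,170:330],None,fx=4,fy=4))
```

```text
t 33.03 p [0.5913 0.2276 0.1569] yaw -109.41 z [-0.001 -0.001 -1.   ] F [-0.6 -0.6 -6.3] M [-0.35  0.07  0.13] gap 0.043 q [ 0.35  0.51  1.65 -0.    0.98  2.26]
```

View pics/w23.png

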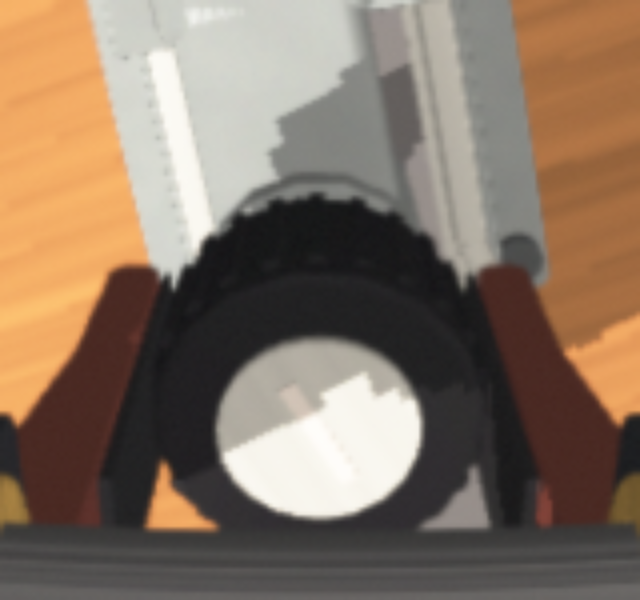

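{"name": "carry_out", "arguments": {"plan": [0,0,0,0,0,0,0.0878,0,0,0,0,0,0,0.0878,0,0,0,0,0,0,0.0878,0,0,0,0,0,0,0.0878,0,0,0,0,0,0,0.0878,0,0,-0.02,0,0,0,0.0878,0,0,-0.03,0,0,0,0.0878,0,0,-0.03,0,0,0,0.0878,0,-0.02,-0.02,0,0,0,0.0878,0,0,0,0,0,0,0.0878]}}

```text
t: 33.92
eef_pos: [0.6155, 0.2218, 0.2628]
tcp_rot: [-1.812, 2.554, -0.005]
force: [-0.3, 0.4, 0.9]
finger_gap: 0.0883
```

Run:
```python
from h import *
s,Rm=st(); print(Rm.round(2))
cv2.imwrite("pics/w24.png",read_camera("wrist"))
im=read_camera("scene"); cv2.imwrite("pics/s24.png",cv2.resize(im[160:270,290:370],None,fx=7,fy=5.4,interpolation=cv2.INTER_CUBIC))
```

```text
t 33.92 p [0.6155 0.2218 0.2628] yaw -109.3 z [ 0.01   0.003 -1.   ] F [-0.3  0.4  0.9] M [-0.01 -0.01  0.07] gap 0.0883 q [ 0.33  0.42  1.53 -0.    1.18  2.24]
[[-0.33 -0.94  0.01]
 [-0.94  0.33  0.  ]
 [-0.01 -0.01 -1.  ]]
```

View pics/w24.png

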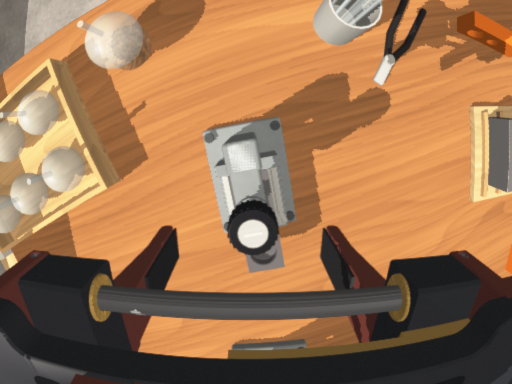

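View pics/s24.png

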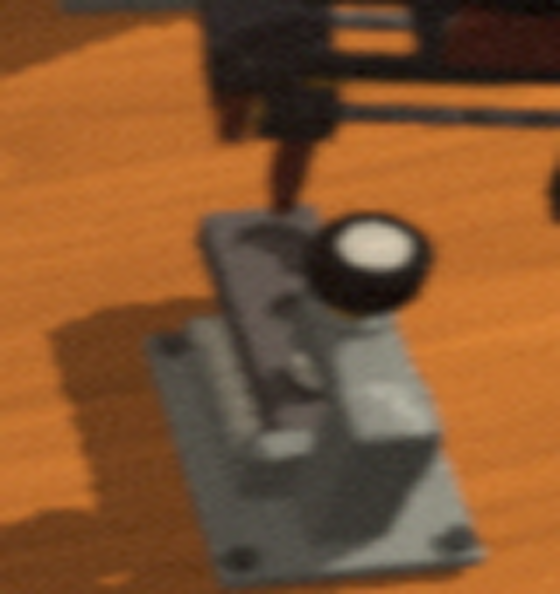

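{"name": "carry_out", "arguments": {"plan": [0,0,-0.03,0,0,0,0.0878,0,0,-0.02,0,0,0,0.0878,0,0,0,0,0,0,0.0878,0,0,0,0,0,0,0.0878,0,0,0,0,0,0,0.0878,0,0,0,0,0,0,0.0878]}}

```text
t: 34.52
eef_pos: [0.6096, 0.2211, 0.3047]
tcp_rot: [1.815, -2.56, -0.002]
force: [0.7, -0.1, 1.3]
finger_gap: 0.0877
```

Run:
```python
from h import *
st(); print(job.close_job())
```

```text
t 34.52 p [0.6096 0.2211 0.3047] yaw -109.32 z [-0.004 -0.001 -1.   ] F [ 0.7 -0.1  1.3] M [0.02 0.05 0.  ] gap 0.0877 q [0.33 0.38 1.49 0.   1.27 2.24]
the job is handed in; nothing more can be done
None
```

The mould is in the smaller stand, hollows up and hollow end to the front. The clamp is tightened past two clicks, and I handed the job in at about 34.5 s. `close_job` gave no verdict.

**How it went:** I lifted the mould from the rack and stood it on the bench. I tipped it so the hollows faced up, took it again across its width and slid it into the stand. With closed fingers I then pushed its front end to about 28 N (x) without it moving, so it is against the back stop. I turned the knob clockwise in two grips, let go and moved clear.

**Last checks:**
- **Position:** before clamping, the mould's front face measured about 95 mm in front of the stand's origin, which is where it should be when home. The last pictures show it unmoved. The arm reads about 0 N, with the gripper open and well above the knob.
- **Clicks:** the second grip showed three clear torque drops, from about 0.45 to about 0.1 N m. The first grip showed one or two less certain ones.

**What disagreed or was not measured:**
- **Torque and screw travel:** the peak torque was about 0.45 N m, higher than the stated 0.25. The screw also seemed to travel a little further than I expected before it slipped steadily.
- **Sideways position:** the top camera put the mould's front end about 4.5 mm to one side. I take most of that as camera error, because the same camera showed the bed about 4 mm off the same way and the wrist camera showed the mould centred.
- **Foot force:** I could not measure it directly. I inferred it from the ratchet slipping.

The slab, can and pliers were never touched.

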